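# Set and clamp the length stop of a sloping stop board to a master bar

### The arm

A 7-joint arm with a two-finger parallel gripper is mounted at the origin on a cart in front of the work surface, level with it; the furniture and walls round the work are solid. World frame = base frame: x ahead of the robot, y to its left, z up, the work surface at z = 0. Lengths are in m, angles in rad, forces in N, time in s.
With the tool pointing down it reaches from about 0.425 to 0.875 m from the base axis. Payload 4.7 kg.
Tool frame: the origin (TCP) lies on the mounting face of the last link; the fingertips stand 182 mm ahead of it and the grasp point (between the pads) lies 164 mm ahead of it; z points along the fingers, y is the direction in which the jaws open and shut (so a half turn about z gives the same grasp; the last joint's range is limited). The gripper opens to 87 mm and grips with 3 to 60 N. Pads are 19 mm wide; open, the fingers measure 117 mm over their backs; the gripper's body (75 mm by 190 mm) begins 51 mm behind the grasp point.
Start: joints at [-1.299, 0.321, -0.07, 1.45, 0.023, 1.371, -0.057], TCP at [0.166, 0.629, 0.405] pointing down, gripper open.
Joint ranges: [-2.86, 2.86], [-0.3, 2.09], [-1.38, 1.24], [0.06, 2.45], [-1.56, 4.7], [0.09, 2.05], [-2.69, 2.69]. Speed limits (rad/s): [2.57, 2.57, 3.14, 3.14, 3.14, 3.14, 3.14].

### API

Orientations are given as a unit quaternion [w, x, y, z].
In Python, from workcell import sensors, vision, r gives the robot as it stands.
- The arm moves only by the tool play_rows, never from a script. Its argument "rows" is a list of rows, each a list of 5 numbers: the shift along the world's x, y, z in m, then the turn about the world's z in degrees, then the closure in counts, from 0 (fully open) to 255 (shut). In form: [[dx, dy, dz, roll, hand], ...]. A call has 1 to 8 rows; each row shifts and turns the pose as measured when the row begins; what a row does not reach is not made up. A row lasts 1/10 s, in which the tool goes at most 50 mm and 8.59 degrees, less where a joint would pass 70% of its speed; a pose out of reach is approached as far as the arm can. A call with a gripper value outside its range is refused whole. The fingers move at their own pace and stop on an object; "squeeze" is the grip in N (left out, the last holds). Time passes only in rows, so rows that do not move let the fingers close. It gives the time, the measured TCP pose, the force and the opening at its end, in the units of the state.
- sensors.state(): the state, without advancing time (a new reading comes with each control period).
- vision.get_image(name): name is "scene" or "side" or "wrist"; returns a dict with "color" (480x640x3 uint8, red, green, blue), "range_z" (480x640 float32, m along the optical axis (not along the pixel's ray), 0 where there is no reading), "mtx" (3x3 intrinsics, pixels), "R" (3x3) and "t" (3): a world point X has camera coordinates R X + t. Camera axes: x right, y down, z forward; pixel columns grow to the right and rows downward; lengths in m; the calibration is good to about 2 mm. A picture is of the moment at which its call begins.
- r.close_job(): hands the job in, once; it reports no verdict.
The state is a dict: "time": time; "joint_positions": joint angles; "dq": joint speeds; "effort": joint torques, N m; "tcp_pos": TCP position; "ee_rot": TCP orientation; "ft_force": force on the tool from outside, world axes, zero at the start; "moment": the same for the moment, N m; "finger_gap": finger opening in m.
Only numpy, scipy, OpenCV 4.12 (cv2) and the standard library are available. Lean on these libraries where they do the work, as an engineer would, in place of code of your own. Each camera call takes 0.05 s, during which the arm holds its last target.

### The job

Set the stop board to the brass master bar: lay the bar lengthwise in the board's lane with its end down against the fence, raise the red cam lever, squeeze the trigger to the stop's grip and slide the stop down until it touches the bar, then let go. Press the cam lever fully down again to clamp the stop, and only then lift the bar out and lay it flat back in its wooden tray, leaving the stop where you set it and the things round about undisturbed.

Things in the scene. Friction and masses are not known exactly. Their poses are not given: they have to be found in the camera images.
- bed: fixed plywood bed sloping 28 deg down to the robot's left. Origin: on the bed's surface at the foot of the fence, mid lane. x up the slope (to the right), y across it, away from the robot, z square out of the bed. Fence (aluminium): 24 mm high, 16 mm thick, y = -122 to +47 mm, faces up the slope. Flat grey lane: 262 mm long, y = -33 to +41 mm. Rail: along x at y = -75 mm, 24 mm wide, 16 mm high. Bed ends at y = -127 and +52 mm
- board: plywood base under the bed, fixed, 250 x 180 x 15 mm, on which the whole stop board stands; origin at the centre of its underside, x in the bed's uphill direction. Round it: wall shelf with lamps overhead, beyond x = 0.70 m, 0.39 to 0.55 m above the bench, along its whole length; green press to the right of the board, at x = 0.45, y = -0.22 m, 0.33 m tall; cases at the back, x over 0.71 m, 0.12 m tall
- master: brass master bar, plain block 110 x 30 x 16 mm (x, y, z), 0.24 to 0.39 kg, two dark round eyes on top; origin at the centre of its underside, x along its length, z up. Either end may go to the fence; on the bed it may stay where it is let go or slide down by itself
- tray: shallow wooden tray lined with cork, fixed, 190 x 100 mm, with a lip 18 mm high and 8 mm thick at each end (x) and open long sides; origin at the centre of its underside, x along its long side, z up. The cork is 8 mm above the origin, 174 x 94 mm. The bar starts flat on the cork, roughly along x
- stop_face (a point): on the steel face of the blue sliding stop, 8 mm above the bed, mid lane; its x in the bed's frame is the gap from fence to stop: 110 mm when set to the bar. The stop's arm across the lane is 14 mm thick (x), 26 mm high; its block on the rail reaches 92 mm up the slope from the face, is 48 mm wide, top 33 mm above the bed
- stop_grip (a point): on the far (+y) face of the stop's black fixed grip, 85 mm above the bed, 74 mm up the slope from the stop's face, bed y = -61 mm. It is a post 24 mm wide (x), 12 mm thick (y), top 95 mm above the bed. The black trigger, 22 mm wide (x), leans outward on the robot's side: at 80 mm above the bed both together span bed y = -108 to -61 mm let go, -97 to -61 mm squeezed
- lever_hinge (a point): axis of the cam lever (along the bed's y), 24 mm up the slope from the stop's face, at bed y = -75 mm, 40 mm above the bed; moves with the stop
- lever_tip (a point): in the red handle of the cam lever, mid width, 12 mm from its end; 66 mm from the hinge along the lever and 8 mm off it. Handle 46 mm long, 14 mm wide (bed y), 11 mm thick. Lying down it points to the fence, 48 mm above the bed, with 25 mm free beside and below it; it can be pinched by its sides and swung in its arc, turning between the pads
- stop (a joint): travel of the stop up its rail, m: 0 when its face is 100 mm from the fence, 0.010 at 110 mm, at most 0.068. Trigger let go, the brake alone resists about 12 N; the clamped cam adds over 40 N; with trigger squeezed and lever raised a few N move it, and let alone it would glide down by itself
- lever (a joint): angle of the cam lever, rad: 0 lying down (clamped), 1.57 standing square to the bed, end stop 1.62. It rises up and back over its hinge, stays where it is left, takes 3 to 5 N at the handle; the cam bites below about 0.7
- trigger (a joint): angle of the sprung trigger, rad: 0 let go (brake on), 0.22 fully squeezed (brake off from about 0.05). Takes 9 to 14 N at its upper end; springs back
- oiler: small plastic oil bottle with a black spout, 32 mm across, 95 mm tall; bystander, origin under its centre
- carton: cream carton 59 x 86 x 32 mm; bystander, origin under its centre
- marker: black and white marker pen, 135 mm long; bystander lying on the bench
- tub_small: clear tub with a lid, 104 mm across, 54 mm tall; bystander

How it is judged:
On the way, in this order (a step that is already met when the one before it is completed fails the run):
1. the bar lies flat in the lane with one end against the fence (x of master in the frame of bed between 0.052 and 0.0575 m and y of master in the frame of bed between -0.02 and 0.02 m and z of master in the frame of bed between -0.003 and 0.004 m and angle between the x axis of master and the x axis of bed, either way round below 0.06 rad and linear speed of master below 0.02 m/s and contact force between the fingers and master below 0.5 N), for 0.2 s.
2. with the cam lever raised, the trigger is squeezed to the grip (x of master in the frame of bed between 0.052 and 0.0575 m and y of master in the frame of bed between -0.02 and 0.02 m and z of master in the frame of bed between -0.003 and 0.004 m and angle between the x axis of master and the x axis of bed, either way round below 0.06 rad and value of joint lever above 1 rad and value of joint trigger above 0.12 rad), for 0.1 s.
3. the stop stands against the bar with the trigger let go and the lever still raised (x of master in the frame of bed between 0.052 and 0.0575 m and y of master in the frame of bed between -0.02 and 0.02 m and z of master in the frame of bed between -0.003 and 0.004 m and angle between the x axis of master and the x axis of bed, either way round below 0.06 rad and x of stop_face in the frame of bed between 0.1075 and 0.1125 m and value of joint lever above 1 rad and value of joint trigger below 0.04 rad), for 0.2 s.
4. the cam lever is pressed down and clamps the stop against the bar (x of master in the frame of bed between 0.052 and 0.0575 m and y of master in the frame of bed between -0.02 and 0.02 m and z of master in the frame of bed between -0.003 and 0.004 m and angle between the x axis of master and the x axis of bed, either way round below 0.06 rad and x of stop_face in the frame of bed between 0.1075 and 0.1125 m and value of joint lever below 0.2 rad and value of joint trigger below 0.04 rad), for 0.2 s.
At the end, for the whole second after the job is handed in: the cam lever is down (within 0.2 rad), the trigger let go, the stop stands 110 mm from the fence (within 2.5 mm), and the master bar lies flat and still on the tray's cork with its centre within 50 mm (along) and 35 mm (across) of the tray's centre (x of master in the frame of tray between -0.05 and 0.05 m and y of master in the frame of tray between -0.035 and 0.035 m and z of master in the frame of tray between 0.004 and 0.012 m and angle between master's own z axis and vertical below 0.06 rad and linear speed of master below 0.02 m/s and x of stop_face in the frame of bed between 0.1075 and 0.1125 m and value of joint lever below 0.2 rad and value of joint trigger below 0.04 rad and velocity of joint stop below 0.005 m/s); the robot touches nothing.
It fails at once if a thing standing round about (oil bottle, carton, small tub) is pushed more than 30 mm or knocked over (distance of any of oiler, carton, tub_small from where it was at the start of the episode above 0.03 m or angle between any of oiler, carton, tub_small's own z axis and vertical above 0.5 rad).
It fails at once if the black marker is pushed more than 30 mm (distance of marker from where it was at the start of the episode above 0.03 m).
It also fails if it takes over 72 s, if anything falls off the work surface, if the arm or the gripper's body presses on something with over 40 N, if the wrist force passes 120 N, or if a joint passes its speed limit or range.

## Working session

There is one attempt and no reset: what is moved stays moved. The work goes in short steps, Python scripts to look and compute and a tool call to move; the robot and the scene stay as the last step left them, time stands still between calls to the robot, and variables do not carry over. Pictures are saved under pics/ and viewed, and the job is handed in when it is done.

Besides the shell and the picture viewer there is one more tool, called after "Emit:" as name(argument=value, ...), one argument or row to a line, values as JSON. play_rows: Moves the arm, as the interface text tells. Its arguments: {"type":"object","properties":{"rows":{"type":"array"},"squeeze":{"type":"number"}},"required":["rows"]}

```bash
ls; mkdir -p pics
cat > h.py <<'E'
import numpy as np, cv2
from workcell import sensors, vision, r
def grab(n, tag):
    im=vision.get_image(n)
    cv2.imwrite(f'pics/{tag}.png', im['color'][:,:,::-1])
    np.savez(f'pics/{tag}.npz', **im)
    return im
def load(tag): return dict(np.load(f'pics/{tag}.npz'))
def pt(im,u,v,z=None):
    K,R,t=im['mtx'],im['R'],im['t']
    z=im['range_z'][int(v),int(u)] if z is None else z
    c=np.linalg.inv(K)@np.array([u,v,1.])*z
    return R.T@(c-t)
def ray(im,u,v,h):
    K,R,t=im['mtx'],im['R'],im['t']
    d=R.T@np.linalg.inv(K)@np.array([u,v,1.]); o=-R.T@t
    return o+d*(h-o[2])/d[2]
def proj(im,X):
    c=im['R']@np.asarray(X)+im['t']; p=im['mtx']@c; return p[:2]/p[2]
def cloud(im):
    K,R,t=im['mtx'],im['R'],im['t']
    v,u=np.mgrid[0:480,0:640]; z=im['range_z']
    c=np.stack([(u-K[0,2])/K[0,0]*z,(v-K[1,2])/K[1,1]*z,z],-1)
    return (c-t)@R
E
python3 - <<'E'
from h import *
for n in ['scene','side','wrist']:
    im=grab(n,n+'0'); print(n,-im['R'].T@im['t'],im['R'][2],im['mtx'][0,0])
print(sensors.state())
E
```

```text
pics
scene [-0.21417404  1.057347    1.11940255] [ 0.47734574 -0.63683113 -0.60546441] 540.0158744092287
side [ 0.3506665  -1.13621471  0.95944141] [ 0.12170022  0.80771995 -0.57686874] 510.53120192215295
wrist [0.09871192 0.64621712 0.38262987] [ 0.24601528 -0.06575945 -0.96703266] 370.304337900621
{'time': 0.15, 'joint_positions': array([-1.298928  ,  0.32165536, -0.07011102,  1.45138532,  0.02257317,
        1.37077679, -0.056875  ]), 'dq': array([-0.00075613, -0.00107168, -0.00093105, -0.00516002,  0.00040676,
       -0.00030307, -0.00073521]), 'effort': array([-6.99553107e-05, -4.91794467e+01, -4.04457059e-01, -3.12879395e+01,
       -6.39220909e-02,  4.03156551e-02,  9.68837435e-05]), 'tcp_pos': array([0.16567334, 0.62838163, 0.40391579]), 'ee_rot': array([-6.75559323e-05,  1.28493521e-01,  9.91710088e-01, -7.15838540e-04]), 'ft_force': array([-0.29706996,  0.32819167, -0.54325972]), 'moment': array([0.02116757, 0.01526839, 0.04072059]), 'finger_gap': 0.08684209891248597}
```

View pics/scene0.png

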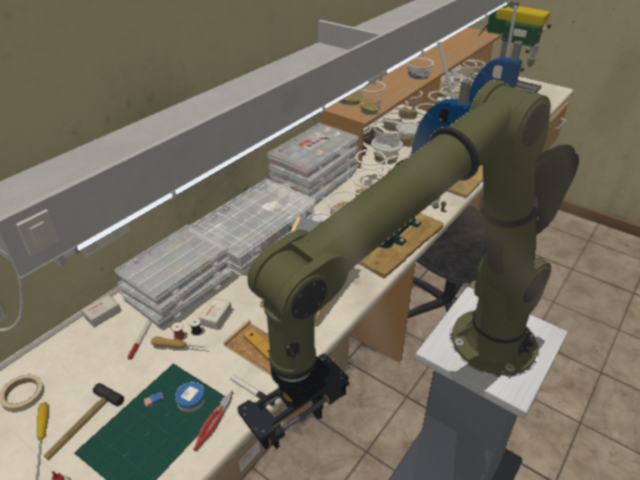

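View pics/side0.png

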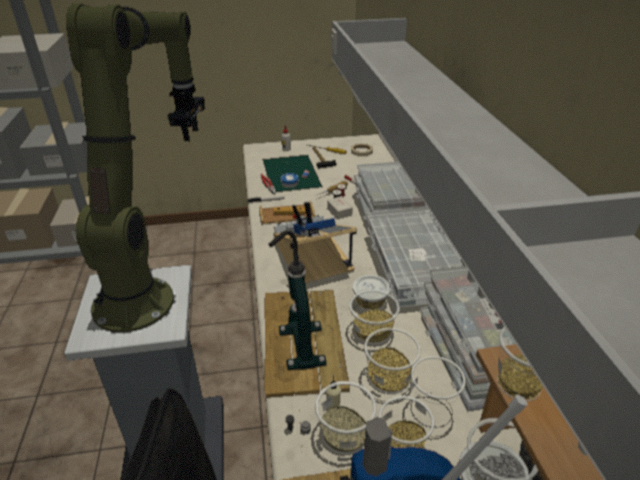

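View pics/wrist0.png

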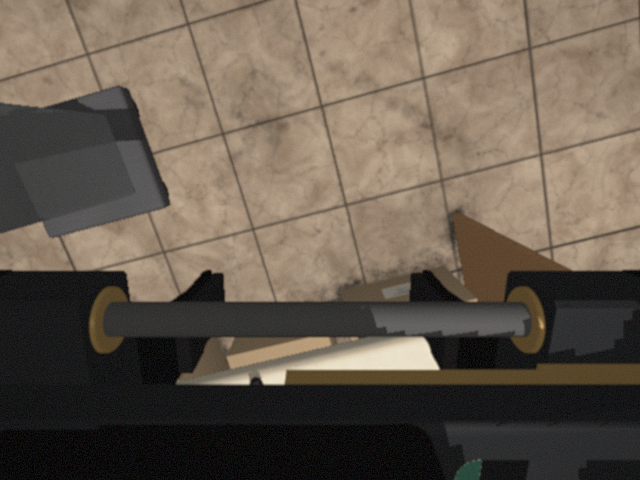

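Run:
```python
import cv2
a=cv2.imread('pics/side0.png')[120:300,230:420]; cv2.imwrite('pics/side0z.png',cv2.resize(a,None,fx=4,fy=3.3,interpolation=2) if 0 else cv2.resize(a,(633,600),interpolation=2))
a=cv2.imread('pics/scene0.png')[160:420,70:420]; cv2.imwrite('pics/scene0z.png',cv2.resize(a,(800,594),interpolation=2))
```

```text
(no output)
```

View pics/side0z.png

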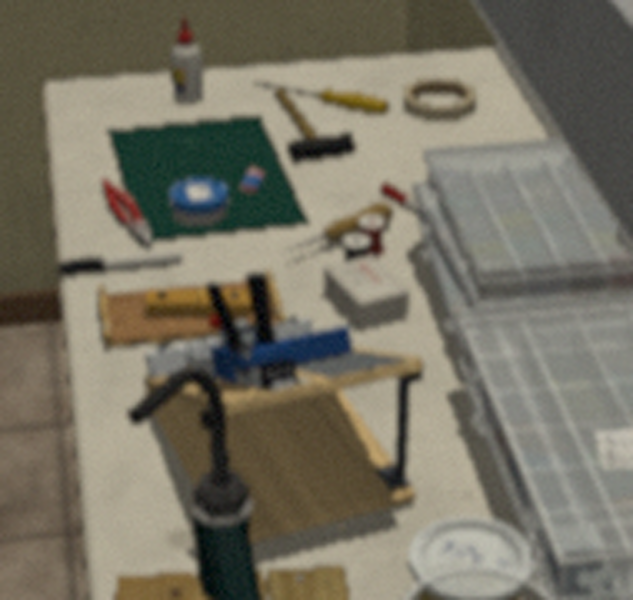

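View pics/scene0z.png

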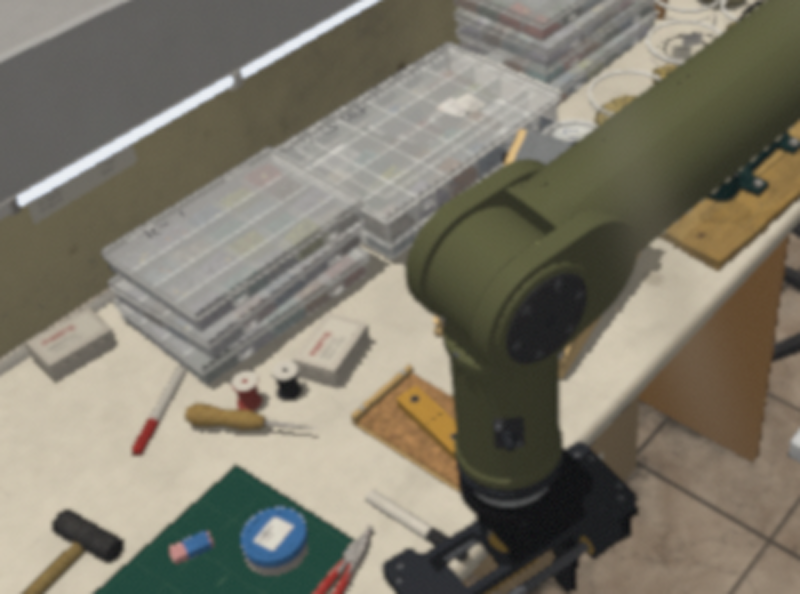

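Run:
```python
from h import *
im=load('side0'); P=cloud(im); c=im['color'].astype(int)
def p(zu,zv):
    u=230+zu*190/633; v=120+zv*180/600
    return np.round(P[int(v),int(u)],3)
for n,a in dict(tray_l=(105,320),bar1=(160,303),bar2=(240,300),carton=(365,290),marker1=(80,267),marker2=(170,262),stopblue1=(340,340),stopblue2=(230,362),grip_top=(258,285),trig_top=(217,293),red=(215,321),boardR=(415,372),boardL=(150,385),press=(225,500),hook=(140,412)).items(): print(n,p(*a))
```

```text
tray_l [0.382 0.381 0.011]
bar1 [0.442 0.387 0.025]
bar2 [0.525 0.372 0.025]
carton [0.655 0.366 0.027]
marker1 [0.364 0.505 0.005]
marker2 [0.463 0.502 0.005]
stopblue1 [0.586 0.127 0.126]
stopblue2 [0.479 0.069 0.154]
grip_top [0.506 0.083 0.219]
trig_top [0.471 0.075 0.221]
red [0.476 0.161 0.137]
boardR [0.631 0.031 0.151]
boardL [0.417 0.212 0.041]
press [ 0.444 -0.182  0.202]
hook [ 0.387 -0.237  0.327]
```

Emit:
play_rows(
  rows=[
    [0.039,-0.027,0.0,0,0],
    [0.039,-0.027,0.0,0,0],
    [0.039,-0.027,0.0,0,0],
    [0.039,-0.027,0.0,0,0],
    [0.039,-0.027,0.0,0,0],
    [0.039,-0.027,0.0,0,0],
    [0.039,-0.027,0.0,0,0],
    [0.039,-0.027,0.0,0,0],
  ],
)

```text
time: 0.95
tcp_pos: [0.4764, 0.4079, 0.4006]
ee_rot: [-0.004, 0.118, 0.993, -0.001]
ft_force: [-0.3, 0.7, 0.1]
finger_gap: 0.0867
```

Run:
```python
from h import *
for n in ['scene','wrist','side']: im=grab(n,n+'1')
print(sensors.state()['tcp_pos'])
a=cv2.imread('pics/scene1.png')[160:420,170:520]; cv2.imwrite('pics/scene1z.png',cv2.resize(a,(800,594),interpolation=2))
```

```text
[0.47888269 0.40529274 0.40029043]
```

View pics/wrist1.png

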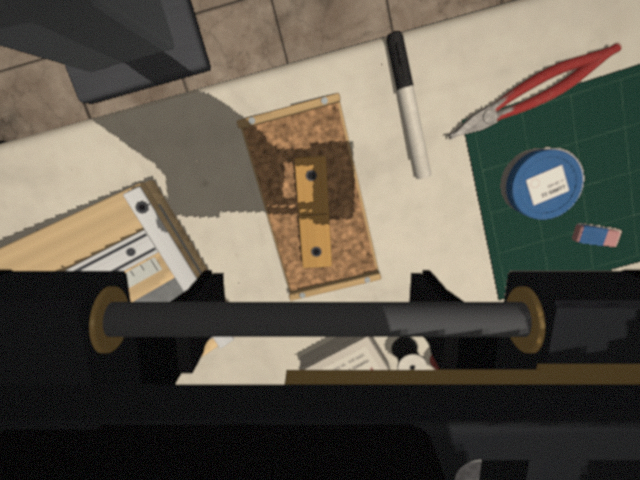

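View pics/scene1z.png

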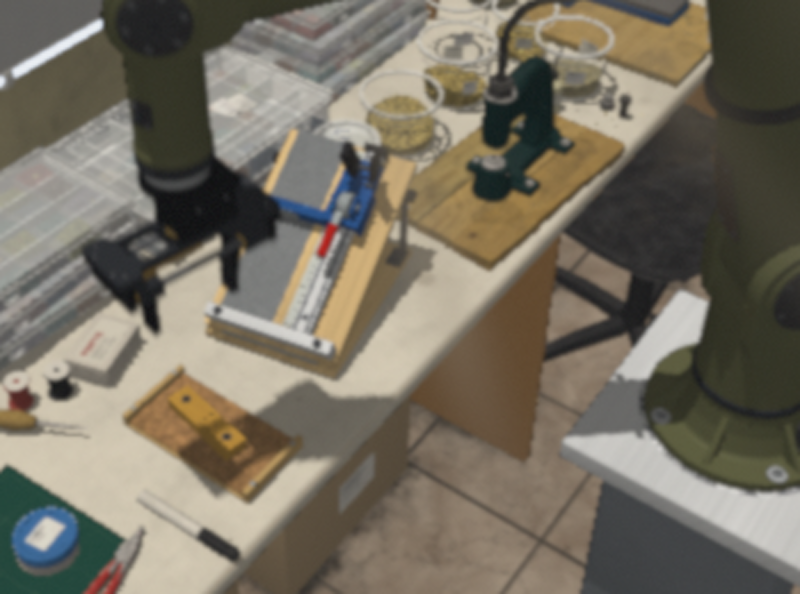

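Run:
```python
from h import *
im=load('wrist1')
e1=ray(im,312,176,.024); e2=ray(im,316,252,.024); print('eyes',e1,e2,(e1+e2)/2, np.degrees(np.arctan2(*(e2-e1)[1::-1])))
hsv=cv2.cvtColor(im['color'],cv2.COLOR_RGB2HSV)
P=cloud(im)
m=((P[...,2]>.019)&(P[...,2]<.03)&(abs(P[...,0]-.46)<.09)&(abs(P[...,1]-.385)<.045)).astype(np.uint8)
pts=P[m>0]; print(len(pts), np.median(pts,0))
v,u=np.nonzero(m); X=np.array([ray(im,a,b,.024)[:2] for a,b in zip(u,v)],np.float32)
print(cv2.minAreaRect(X))
for c in [(240,120),(340,97),(380,278),(290,297)]: print(c, ray(im,*c,.018))
im=load('scene1'); P=cloud(im); c=im['color'].astype(int)
z=lambda a,b:(170+a*350/800,160+b*260/594)
# lane plane
u0,v0=z(265,260); 
reg=[z(250,262),z(225,305),z(280,320),z(318,250)]
mm=np.zeros((480,640),np.uint8); cv2.fillPoly(mm,[np.array(reg,np.int32)],1)
q=P[mm>0]; cen=np.median(q,0); n=np.linalg.svd(q-q.mean(0))[2][2]; n*=np.sign(n[2]); print('lane',cen,n,np.degrees(np.arccos(n[2])),np.abs((q-cen)@n).mean())
for k,a in dict(fenceL=(210,308),fenceR=(330,347),red=(328,238)).items():
    uu,vv=z(*a); print(k,pt(im,uu,vv))
```

```text
eyes [0.44833729 0.40215794 0.024     ] [0.5224797  0.38716164 0.024     ] [0.4854085  0.39465979 0.024     ] -11.434574578512466
3360 [0.48062066 0.39512242 0.02276028]
((0.45999354124069214, 0.39917728304862976), (0.029779227450489998, 0.15697991847991943), 79.404052734375)
(240, 120) [0.38220276 0.34974881 0.018     ]
(340, 97) [0.3856457  0.44474833 0.018     ]
(380, 278) [0.56785287 0.44409548 0.018     ]
(290, 297) [0.56561345 0.34779818 0.018     ]
lane [0.53651442 0.2097417  0.06224159] [ 0.77459657 -0.08240117  0.62706475] 51.16610426875721 0.01459382480871059
fenceL [0.57514214 0.28072739 0.05495864]
fenceR [0.41836107 0.24306997 0.05319324]
red [0.48064701 0.16488755 0.13761391]
```

Emit:
play_rows(
  rows=[
    [0.007,-0.034,0.005,-7.8,0],
    [0.007,-0.034,0.005,-7.8,0],
    [0.007,-0.034,0.005,-7.8,0],
    [0.007,-0.034,0.005,-7.8,0],
    [0.007,-0.034,0.005,-7.8,0],
    [0.007,-0.034,0.005,-7.8,0],
    [0.007,-0.034,0.005,-7.8,0],
    [0.007,-0.034,0.005,-7.8,0],
  ],
)

```text
time: 1.9
tcp_pos: [0.5261, 0.1398, 0.4373]
ee_rot: [-0.009, 0.625, 0.78, 0.002]
ft_force: [0.5, -0.1, 0.5]
finger_gap: 0.0868
```

Run:
```python
from h import *
for n in ['scene','wrist','side']: im=grab(n,n+'2')
s=sensors.state();print(s['tcp_pos'],s['ee_rot'],s['joint_positions'])
```

```text
[0.5267414  0.13804264 0.43781516] [-0.00862958  0.62508697  0.78050428  0.00221022] [-0.67044214  0.08073511  0.39583018  1.67629789 -0.04844386  1.39741133
 -0.04690723]
```

View pics/wrist2.png

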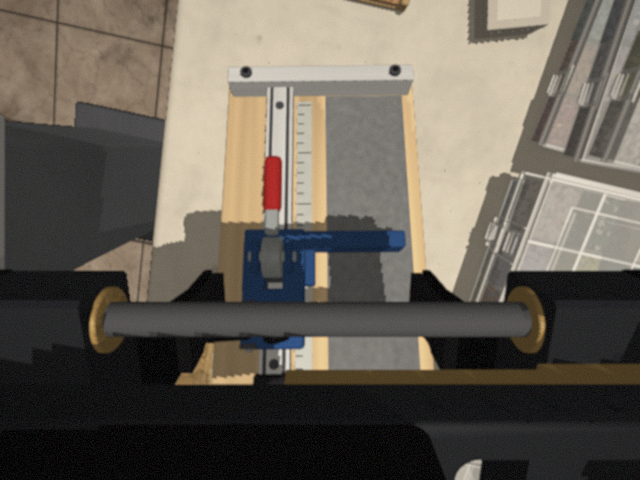

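View pics/scene2.png

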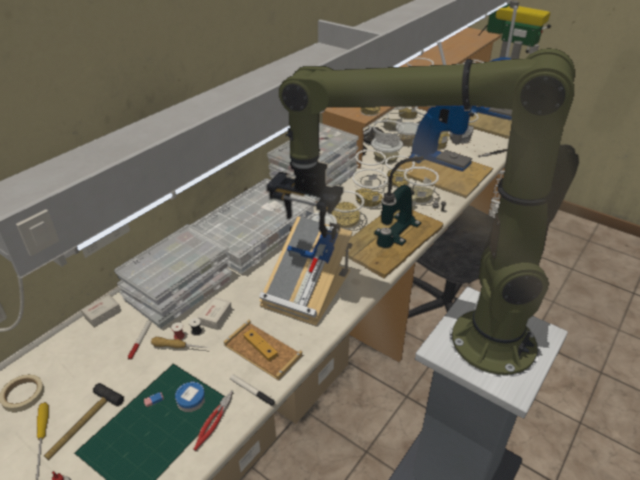

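Run:
```python
import cv2
a=cv2.imread('pics/wrist2.png')[55:265,215:430]; cv2.imwrite('pics/w2z.png',cv2.resize(a,(614,600),interpolation=2))
a=cv2.imread('pics/scene2.png')[190:330,240:370]; cv2.imwrite('pics/s2z.png',cv2.resize(a,(557,600),interpolation=2))
```

```text
(no output)
```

View pics/w2z.png

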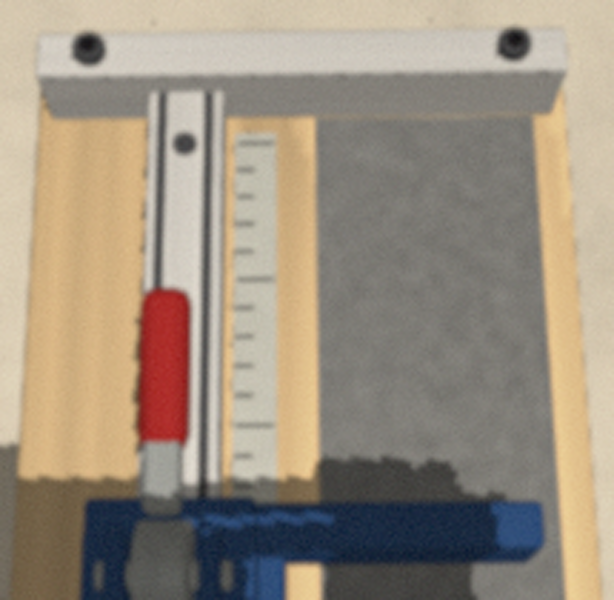

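View pics/s2z.png

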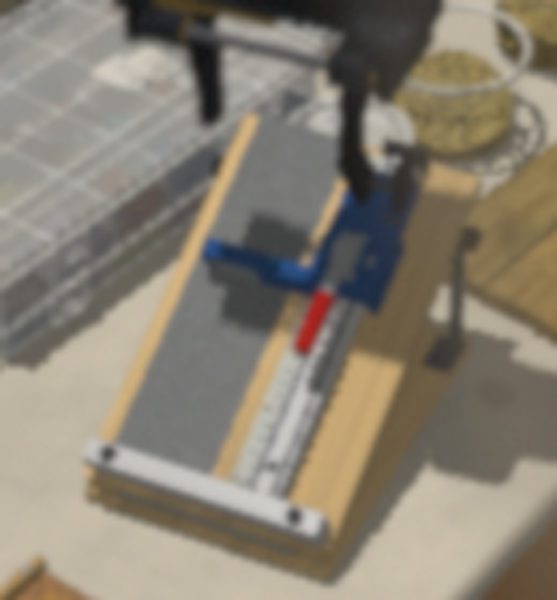

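```bash
cat >> h.py <<'E'
def bedframe(p):
    ox,oy,oz,yaw=p; a=np.radians(28)
    h=np.array([np.cos(yaw),np.sin(yaw),0])  # uphill horizontal
    X=h*np.cos(a)+np.array([0,0,np.sin(a)]); Y=np.cross([0,0,1],h); Z=np.cross(X,Y)
    return np.array([ox,oy,oz]),np.stack([X,Y,Z],1)
E
python3 - <<'E'
from h import *
from scipy.optimize import least_squares
w=load('wrist2'); s=load('scene2')
W=[((0,-122,24),(38,80)),((0,47,24),(566,75)),((-16,-122,24),(38,36)),((-16,47,24),(566,30)),((0,-122,0),(48,116)),((0,47,0),(553,111)),((0,-33,0),(316,116)),((0,41,0),(534,112))]
S=[((-16,47,24),(88,462)),((-16,-122,24),(325,537)),((0,47,24),(97,440)),((0,-122,24),(330,515))]
def res(p,sep=False):
    o,B=bedframe(p); out=[]
    for X,(a,b) in W: out+=list(proj(w,o+B@np.array(X)/1000)-(215+a/2.856,55+b/2.857))
    for X,(a,b) in S: out+=list(.5*(proj(s,o+B@np.array(X)/1000)-(240+a/4.285,190+b/4.286)))
    return np.array(out)
p=least_squares(res,[.55,.25,.03,np.radians(-76.5)]).x
print(p,np.degrees(p[3])); print(res(p).reshape(-1,2).round(1).tolist())
np.save('bed.npy',p)
o,B=bedframe(p)
P=(cloud(w)-o)@B
# lane plane check & stop
for u,v in [(365,150),(365,200),(380,120),(380,238),(340,238),(300,238),(272,170),(272,200),(272,185)]: print((u,v),(P[v,u]*1000).round(1))
Ps=(cloud(s)-o)@B
for a,b in [(210,500-100),(160,400),(180,430),(225,250),(280,265),(315,320)]: 
    u,v=int(240+a/4.285),int(190+b/4.286); print('s',(a,b),(Ps[v,u]*1000).round(1))
E
```

```text
[ 0.54187614  0.25363726  0.03660055 -1.35383845] -77.56922921108567
[[-0.7, -1.3], [0.6, -2.0], [0.2, -1.0], [-0.7, -1.3], [1.8, 2.1], [-0.9, 1.7], [-0.5, 1.0], [-0.5, 1.4], [-1.2, -0.6], [-1.6, -0.3], [-1.1, -0.6], [-1.1, -0.4]]
(365, 150) [57.5  3.4  0.5]
(365, 200) [107.1   1.4   1.5]
(380, 120) [27.  18.7  1.4]
(380, 238) [148.6   8.8  27.4]
(340, 238) [148.3 -23.2  27.7]
(300, 238) [149.4 -54.9  33.1]
(272, 170) [101.4 -75.2  55.3]
(272, 200) [125.3 -74.8  54.6]
(272, 185) [113.5 -75.   55.1]
s (210, 400) [ 53.5 -14.7   5. ]
s (160, 400) [43.6 20.5  2. ]
s (180, 430) [29.1 -1.5 -0.1]
s (225, 250) [147.6   8.9  32.7]
s (280, 265) [152.3 -29.1  26.2]
s (315, 320) [112.  -77.7  55.7]
```

Run:
```python
from h import *
o,B=bedframe(np.load('bed.npy'))
w=load('wrist2'); P=(cloud(w)-o)@B*1000
for u in (340,370): print([tuple(P[v,u].round(0)[[0,2]]) for v in range(220,262,2)])
print('red rows',[tuple(P[v,272].round(0)[[0,2]]) for v in range(150,240,6)])
s=load('scene2'); Q=(cloud(s)-o)@B*1000
c=s['color'].astype(int); m=(c[...,2]>c[...,0]+40)&(abs(Q[...,1])<35)&(Q[...,2]>20)&(Q[...,2]<32)&(Q[...,0]>90)&(Q[...,0]<200)
print(m.sum(),np.percentile(Q[m],[5,25,50,75,95],axis=0).round(1))
L=(abs(Q[...,1]-5)<30)&(Q[...,0]>10)&(Q[...,0]<100)&(abs(Q[...,2])<8); print(L.sum(),np.median(Q[L][:,2]), np.polyfit(Q[L][:,0],Q[L][:,2],1))
L=(abs(P[...,1]-5)<30)&(P[...,0]>10)&(P[...,0]<120)&(abs(P[...,2])<8); print(L.sum(),np.median(P[L][:,2]), np.polyfit(P[L][:,0],P[L][:,2],1))
```

```text
[(np.float64(126.0), np.float64(2.0)), (np.float64(127.0), np.float64(1.0)), (np.float64(129.0), np.float64(-0.0)), (np.float64(131.0), np.float64(1.0)), (np.float64(133.0), np.float64(2.0)), (np.float64(141.0), np.float64(26.0)), (np.float64(143.0), np.float64(25.0)), (np.float64(145.0), np.float64(28.0)), (np.float64(146.0), np.float64(26.0)), (np.float64(148.0), np.float64(28.0)), (np.float64(150.0), np.float64(27.0)), (np.float64(152.0), np.float64(28.0)), (np.float64(153.0), np.float64(27.0)), (np.float64(155.0), np.float64(26.0)), (np.float64(155.0), np.float64(20.0)), (np.float64(155.0), np.float64(11.0)), (np.float64(154.0), np.float64(1.0)), (np.float64(156.0), np.float64(0.0)), (np.float64(158.0), np.float64(1.0)), (np.float64(160.0), np.float64(2.0)), (np.float64(161.0), np.float64(1.0))]
[(np.float64(125.0), np.float64(0.0)), (np.float64(127.0), np.float64(0.0)), (np.float64(129.0), np.float64(0.0)), (np.float64(131.0), np.float64(-1.0)), (np.float64(133.0), np.float64(1.0)), (np.float64(142.0), np.float64(27.0)), (np.float64(143.0), np.float64(27.0)), (np.float64(145.0),
[... 634 characters left out ...]
64(55.0)), (np.float64(100.0), np.float64(55.0)), (np.float64(105.0), np.float64(57.0)), (np.float64(110.0), np.float64(56.0)), (np.float64(114.0), np.float64(55.0)), (np.float64(119.0), np.float64(55.0)), (np.float64(123.0), np.float64(54.0)), (np.float64(129.0), np.float64(55.0)), (np.float64(133.0), np.float64(54.0)), (np.float64(137.0), np.float64(52.0)), (np.float64(142.0), np.float64(53.0)), (np.float64(146.0), np.float64(53.0)), (np.float64(150.0), np.float64(49.0))]
50 [[142.3 -32.7  23. ]
 [145.2 -23.7  25. ]
 [148.1 -13.4  26.8]
 [150.4  13.4  28.4]
 [152.3  22.3  30.4]]
576 1.7197953343301573 [6.07554609e-04 1.53876532e+00]
7076 1.0396001353382207 [-9.10385787e-04  1.10403185e+00]
```

```bash
cat >> h.py <<'E'
from scipy.spatial.transform import Rotation as Rn
def BF():
    p=np.load('bed.npy').copy(); p[2]+=0.0012; return bedframe(p)
def grasp(s=None):
    s=s or sensors.state(); q=s['ee_rot']; R=Rn.from_quat([q[1],q[2],q[3],q[0]]).as_matrix()
    return s['tcp_pos']+R@[0,0,.164],R
def b2w(x,y,z):
    o,B=BF(); return o+B@np.array([x,y,z])/1000
def w2b(X):
    o,B=BF(); return (X-o)@B*1000
def tip(th,face): 
    return (face+24-66*np.cos(th)+8*np.sin(th), -75, 40+66*np.sin(th)+8*np.cos(th))
def rep():
    s=sensors.state(); g,R=grasp(s)
    print('t',round(s['time'],2),'g',g.round(4),'bed',w2b(g).round(1),'jaw',np.degrees(np.arctan2(R[1,1],R[0,1])).round(1),'z',R[:,2].round(3),'F',s['ft_force'].round(1),'gap',round(s['finger_gap'],4))
    return g
E
python3 - <<'E'
from h import *
g=rep()
G=np.array(b2w(*tip(0,141)))+[0,0,.004]
print('to tip',G,(G-g).round(4))
prev=G
for th in np.arange(.15,1.56,.15):
    X=b2w(*tip(th,141))+[0,0,.004]; print(round(th,2),(X-prev).round(4)); prev=X
E
```

```text
t 2.05 g [0.525  0.1404 0.2738] bed [205.3 -40.9 158.2] jaw 12.6 z [-0.011  0.014 -1.   ] F [-0.5  0.2 -0.3] gap 0.087
to tip [0.48259983 0.17413652 0.13065971] [-0.0424  0.0338 -0.1432]
0.15 [-0.0006  0.0028  0.0095]
0.3 [-0.0003  0.0014  0.0099]
0.45 [ 0.     -0.0001  0.01  ]
0.6 [ 0.0003 -0.0015  0.0098]
0.75 [ 0.0006 -0.0029  0.0095]
0.9 [ 0.0009 -0.0043  0.0089]
1.05 [ 0.0012 -0.0055  0.0082]
1.2 [ 0.0015 -0.0067  0.0072]
1.35 [ 0.0017 -0.0077  0.0061]
1.5 [ 0.0019 -0.0085  0.0049]
```

Emit:
play_rows(
  rows=[
    [-0.021,0.017,0,0,100],
    [-0.021,0.017,0,0,100],
    [0,0,-0.04,0,100],
    [0,0,-0.04,0,100],
    [0,0,-0.03,0,100],
    [0,0,-0.015,0,100],
  ],
  squeeze=12,
)

```text
time: 2.65
tcp_pos: [0.4778, 0.1868, 0.3106]
ee_rot: [-0.01, 0.615, 0.789, 0.006]
ft_force: [-0.0, -0.2, 0.3]
finger_gap: 0.0542
```

Run:
```python
from h import *
g=rep()
print((b2w(*tip(0,141))+[0,0,.004]-g).round(4))
grab('wrist','wrist3'); grab('scene','scene3')
a=cv2.imread('pics/scene3.png')[190:330,240:370]; cv2.imwrite('pics/s3z.png',cv2.resize(a,(557,600),interpolation=2))
```

```text
t 2.65 g [0.4764 0.1905 0.1467] bed [ 93.1 -77.5  73.8] jaw 14.1 z [-0.008  0.023 -1.   ] F [-0.  -0.2  0.3] gap 0.0542
[ 0.0062 -0.0164 -0.016 ]
```

View pics/wrist3.png

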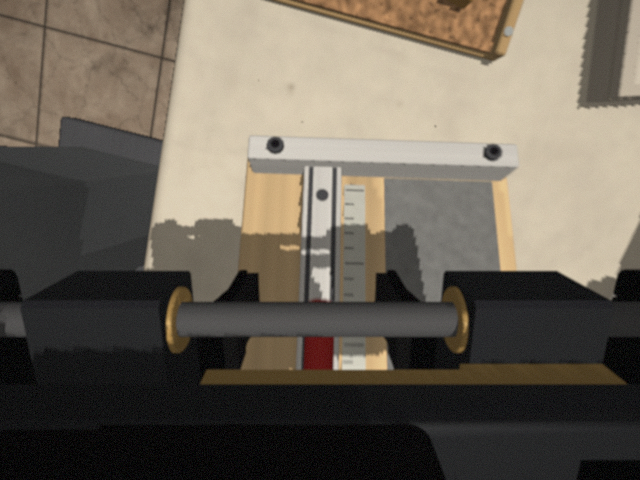

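View pics/s3z.png

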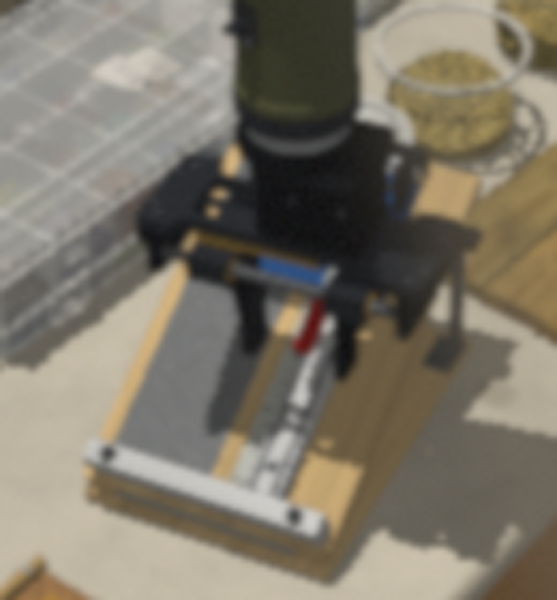

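Emit:
play_rows(
  rows=[
    [0.006,-0.016,0,-1.6,100],
    [0,0,-0.016,0,100],
    [0,0,0,0,100],
  ],
)

```text
time: 3.05
tcp_pos: [0.4849, 0.1715, 0.2974]
ee_rot: [-0.01, 0.625, 0.78, 0.008]
ft_force: [0.1, 0.6, 0.1]
finger_gap: 0.053
```

Run:
```python
from h import *
g=rep()
print((b2w(*tip(0,141))+[0,0,.004]-g).round(4))
```

```text
t 3.05 g [0.484  0.1754 0.1334] bed [101.3 -73.4  54.4] jaw 12.6 z [-0.006  0.024 -1.   ] F [0.1 0.6 0.1] gap 0.053
[-0.0014 -0.0013 -0.0028]
```

Emit:
play_rows(
  rows=[
    [-0.001,-0.001,-0.003,0,255],
    [0,0,0,0,255],
    [0,0,0,0,255],
    [0,0,0,0,255],
  ],
  squeeze=12,
)

```text
time: 3.45
tcp_pos: [0.4858, 0.1696, 0.2985]
ee_rot: [-0.008, 0.626, 0.78, 0.011]
ft_force: [0.5, -0.2, -0.4]
finger_gap: 0.0287
```

Emit:
play_rows(
  rows=[
    [0,0,0,0,255],
    [0,0,0,0,255],
    [0,0,0,0,255],
  ],
)

```text
time: 3.75
tcp_pos: [0.4833, 0.1691, 0.2982]
ee_rot: [-0.011, 0.626, 0.78, 0.007]
ft_force: [2.8, -0.2, -0.3]
finger_gap: 0.0139
```

Run:
```python
from h import *
g=rep()
print((b2w(*tip(0,141))+[0,0,.004]-g).round(4))
```

```text
t 3.75 g [0.482  0.1731 0.1343] bed [103.4 -75.8  54.3] jaw 12.5 z [-0.008  0.025 -1.   ] F [ 2.8 -0.2 -0.3] gap 0.0139
[ 0.0006  0.0011 -0.0036]
```

Emit:
play_rows(
  rows=[
    [0,0.003,0.009,0,255],
    [0,0.002,0.01,0,255],
    [0,0,0.01,0,255],
    [0,-0.001,0.01,0,255],
    [0,-0.003,0.01,0,255],
  ],
)

```text
time: 4.25
tcp_pos: [0.4834, 0.1695, 0.3487]
ee_rot: [-0.01, 0.626, 0.78, 0.005]
ft_force: [3.5, -0.3, -5.6]
finger_gap: 0.0138
```

```bash
cat >> h.py <<'E'
def lev(face):
    g=rep(); d=[np.linalg.norm(w2b(g)-np.array(tip(t,face))) for t in np.arange(0,1.6,.02)]
    # angle from bearing
    b=w2b(g)-[0,0,3]; r=b-np.array([face+24,-75,40]); print('bearing th',round(np.arctan2(r[2],-r[0])-np.arctan2(8,66),2),'rad',np.hypot(r[0],r[2]).round(1))
E
python3 -c "
from h import *
lev(141)"
```

```text
t 4.25 g [0.4819 0.1729 0.1847] bed [127.2 -75.9  98.8] jaw 12.5 z [-0.009  0.021 -1.   ] F [ 3.5 -0.3 -5.6] gap 0.0138
bearing th 0.85 rad 67.4
```

Emit:
play_rows(
  rows=[
    [0.001,-0.005,0.008,0,255],
    [0.001,-0.006,0.008,0,255],
    [0.002,-0.007,0.007,0,255],
    [0.002,-0.008,0.006,0,255],
    [0.001,-0.005,0.003,0,255],
    [0,0,0,0,255],
  ],
)

```text
time: 4.85
tcp_pos: [0.4904, 0.1368, 0.3854]
ee_rot: [-0.012, 0.626, 0.78, 0.008]
ft_force: [0.1, 1.4, -3.0]
finger_gap: 0.0139
```

```bash
python3 -c "
from h import *
lev(141)"
```

```text
t 4.85 g [0.4889 0.1412 0.2215] bed [173.2 -75.9 116. ] jaw 12.5 z [-0.009  0.026 -1.   ] F [ 0.1  1.4 -3. ] gap 0.0139
bearing th 1.56 rad 73.4
```

Emit:
play_rows(
  rows=[
    [0,0,0,0,60],
    [0,0,0,0,60],
    [0,0,0.0,0,60],
    [0,0,0.04,0,0],
    [0,0,0.03,0,0],
    [0,0.02,0,8,0],
    [0,0.04,0,8,0],
    [0,0.04,0,8,0],
  ],
)

```text
time: 5.65
tcp_pos: [0.492, 0.2315, 0.4616]
ee_rot: [-0.009, 0.449, 0.893, 0.006]
ft_force: [0.1, -0.1, -0.3]
finger_gap: 0.07
```

Emit:
play_rows(
  rows=[
    [-0.004,0.04,-0.02,8,0],
    [-0.004,0.04,-0.02,8,0],
    [-0.004,0.03,-0.02,8,0],
    [-0.004,0.02,-0.02,8,0],
    [0,0.01,-0.02,8,0],
    [0,0,0,2,0],
    [0,0,0,0,0],
  ],
)

```text
time: 6.35
tcp_pos: [0.472, 0.3859, 0.3585]
ee_rot: [-0.012, 0.076, 0.997, 0.005]
ft_force: [0.5, 0.2, 1.0]
finger_gap: 0.087
```

Run:
```python
from h import *
g=rep(); print((np.array([.4727,.3973,.032])-g).round(4))
grab('wrist','wrist4'); grab('scene','scene4')
```

```text
t 6.35 g [0.4682 0.3878 0.1945] bed [-56.1 -43.  207.3] jaw 81.3 z [-0.023  0.012 -1.   ] F [0.5 0.2 1. ] gap 0.087
[ 0.0045  0.0095 -0.1625]
```

View pics/wrist4.png

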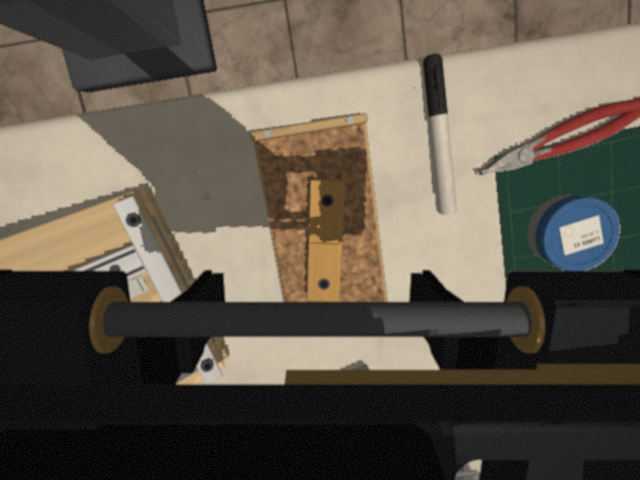

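View pics/scene4.png

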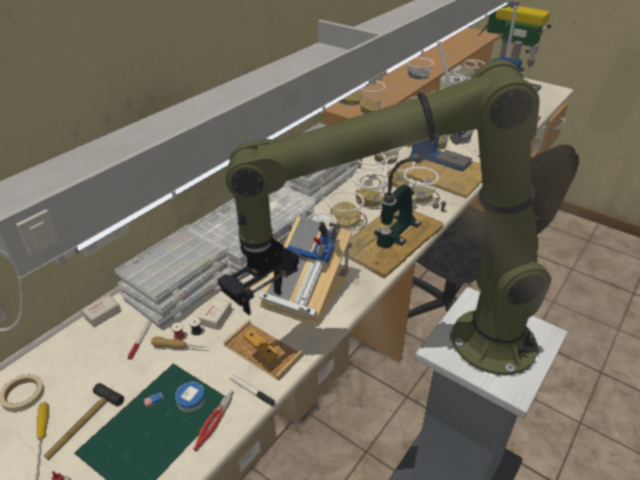

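Run:
```python
from h import *
im=load('wrist4')
e1=ray(im,327,200,.024); e2=ray(im,323,284,.024); c=(e1+e2)/2; a=np.arctan2(*(e2-e1)[1::-1]); print(e1,e2,c,np.degrees(a))
```

```text
[0.44667556 0.40188214 0.024     ] [0.52137917 0.38733433 0.024     ] [0.48402737 0.39460823 0.024     ] -11.019875165293628
```

Emit:
play_rows(
  rows=[
    [0.004,0.009,-0.04,-2.5,0],
    [0,0,-0.04,0,0],
    [0,0,-0.04,0,0],
    [0,0,-0.03,0,0],
    [0,0,0,0,0],
  ],
)

```text
time: 6.95
tcp_pos: [0.4793, 0.393, 0.2113]
ee_rot: [-0.006, 0.104, 0.995, 0.01]
ft_force: [0.2, -0.3, -0.8]
finger_gap: 0.0871
```

Run:
```python
from h import *
g=rep(); print((np.array([.472,.397,.032])-g).round(4))
```

```text
t 6.95 g [0.4775 0.3965 0.0473] bed [-130.9  -32.1   80.4] jaw 78.1 z [-0.011  0.021 -1.   ] F [ 0.2 -0.3 -0.8] gap 0.0871
[-0.0055  0.0005 -0.0153]
```

Emit:
play_rows(
  rows=[
    [-0.005,0,-0.015,0.7,0],
    [0,0,0,0,0],
    [0,0,0,0,255],
    [0,0,0,0,255],
    [0,0,0,0,255],
    [0,0,0,0,255],
    [0,0,0,0,255],
    [0,0,0,0,255],
  ],
  squeeze=25,
)

```text
time: 7.75
tcp_pos: [0.4774, 0.3947, 0.2046]
ee_rot: [-0.002, 0.099, 0.995, 0.015]
ft_force: [-0.5, -0.1, 0.1]
finger_gap: 0.0468
```

Run:
```python
from h import *
g=rep(); print((np.array([.472,.397,.032])-g).round(4))
```

```text
t 7.75 g [0.4773 0.3998 0.0407] bed [-136.9  -31.6   76. ] jaw 78.7 z [-0.     0.031 -1.   ] F [-0.5 -0.1  0.1] gap 0.0468
[-0.0053 -0.0028 -0.0087]
```

Emit:
play_rows(
  rows=[
    [-0.005,-0.003,-0.008,0,255],
    [0,0,-0.002,0,255],
    [0,0,-0.001,0,255],
    [0,0,0,0,255],
  ],
)

```text
time: 8.15
tcp_pos: [0.4721, 0.3916, 0.1942]
ee_rot: [-0.001, 0.098, 0.995, 0.016]
ft_force: [0.7, 0.2, -0.9]
finger_gap: 0.0298
```

Run:
```python
from h import *
g=rep(); print((np.array([.472,.397,.032])-g).round(4))
```

```text
t 8.15 g [0.4722 0.3967 0.0303] bed [-140.1  -37.3   66. ] jaw 78.7 z [ 0.     0.031 -1.   ] F [ 0.7  0.2 -0.9] gap 0.0298
[-0.0002  0.0003  0.0017]
```

Run:
```python
from h import *
g,R=grasp()
f=b2w(44,12,0); print('foot',f,'delta',(f-g).round(4)); print('lever up', b2w(173,-75,118))
```

```text
foot [0.5619576  0.21828144 0.05845729] delta [ 0.0898 -0.1784  0.0282]
lever up [0.48959042 0.14242273 0.22320694]
```

Emit:
play_rows(
  rows=[
    [0,0,0.02,0,255],
    [0,0,0.04,0,255],
    [0,0,0.04,0,255],
    [0,0,0.02,0,255],
    [0,0,0,0,255],
  ],
  squeeze=25,
)

```text
time: 8.65
tcp_pos: [0.4686, 0.3887, 0.3095]
ee_rot: [-0.007, 0.099, 0.995, 0.009]
ft_force: [-0.3, 0.7, -4.0]
finger_gap: 0.0296
```

Run:
```python
from h import *
rep(); grab('scene','scene5')
a=cv2.imread('pics/scene5.png')[190:390,200:400]; cv2.imwrite('pics/s5z.png',cv2.resize(a,(600,600),interpolation=2))
```

```text
t 8.65 g [0.4667 0.392  0.1456] bed [-83.  -43.6 166.2] jaw 78.7 z [-0.012  0.02  -1.   ] F [-0.3  0.7 -4. ] gap 0.0296
```

View pics/s5z.png

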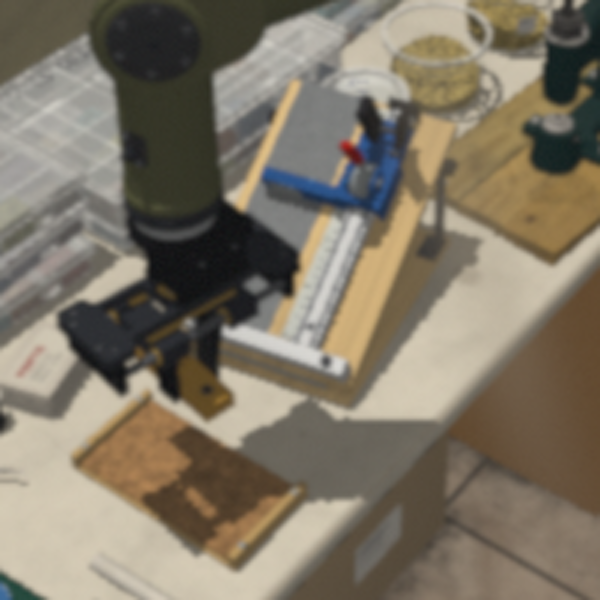

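Emit:
play_rows(
  rows=[
    [0.012,-0.022,0.015,-8.3,255],
    [0.012,-0.022,0.015,-8.3,255],
    [0.012,-0.022,0,-8.3,255],
    [0.012,-0.022,0,-8.3,255],
    [0.012,-0.022,0,-8.3,255],
    [0.012,-0.022,0,-8.3,255],
    [0.012,-0.022,0,-8.3,255],
    [0.01,-0.02,0,-8.1,255],
  ],
)

```text
time: 9.5
tcp_pos: [0.5559, 0.2105, 0.315]
ee_rot: [-0.013, 0.639, 0.769, 0.001]
ft_force: [-0.1, -0.8, -3.7]
finger_gap: 0.0298
```

Emit:
play_rows(
  rows=[
    [0,0,0,0,255],
  ],
)

```text
time: 9.6
tcp_pos: [0.5566, 0.2069, 0.3125]
ee_rot: [-0.013, 0.641, 0.767, -0.0]
ft_force: [0.7, 0.2, -2.7]
finger_gap: 0.0297
```

Run:
```python
from h import *
g=rep(); f=b2w(44,12,0); print((f-g).round(4))
grab('scene','scene6');grab('wrist','wrist6')
a=cv2.imread('pics/scene6.png')[170:330,220:380]; cv2.imwrite('pics/s6z.png',cv2.resize(a,(600,600),interpolation=2))
```

```text
t 9.6 g [0.5532 0.2095 0.1486] bed [92.2  1.6 76.4] jaw 10.2 z [-0.02   0.016 -1.   ] F [ 0.7  0.2 -2.7] gap 0.0297
[ 0.0088  0.0088 -0.0901]
```

View pics/s6z.png

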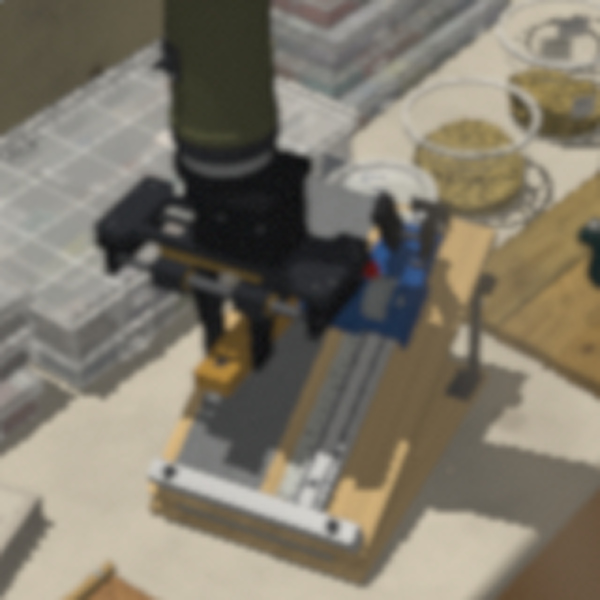

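View pics/wrist6.png

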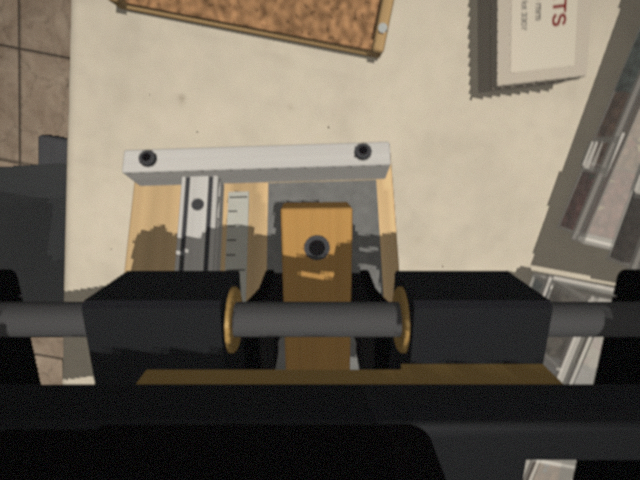

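Emit:
play_rows(
  rows=[
    [0.009,0.009,0,2.2,255],
    [0,0,-0.02,0,255],
    [0,0,-0.01,0,255],
    [0,0,0,0,255],
  ],
  squeeze=15,
)

```text
time: 10.1
tcp_pos: [0.5603, 0.2268, 0.2782]
ee_rot: [-0.017, 0.615, 0.789, -0.002]
ft_force: [-0.4, -0.8, -2.8]
finger_gap: 0.0301
```

Run:
```python
from h import *
g=rep(); f=b2w(44,12,0); print((f-g).round(4))
```

```text
t 10.1 g [0.5555 0.2296 0.1143] bed [59.2  8.1 55.1] jaw 14.1 z [-0.029  0.017 -0.999] F [-0.4 -0.8 -2.8] gap 0.0301
[ 0.0065 -0.0113 -0.0558]
```

Emit:
play_rows(
  rows=[
    [0.006,-0.011,-0.005,-1.7,255],
    [0,-0.002,-0.006,0,255],
    [0,-0.001,-0.006,0,255],
    [0,0,0,0,255],
  ],
  squeeze=10,
)

```text
time: 10.5
tcp_pos: [0.5664, 0.2147, 0.2617]
ee_rot: [-0.017, 0.625, 0.78, 0.0]
ft_force: [-0.7, 1.0, -3.3]
finger_gap: 0.0296
```

Run:
```python
from h import *
g=rep(); f=b2w(44,12,0); print((f-g).round(4))
```

```text
t 10.5 g [0.562  0.2182 0.0978] bed [62.5 12.  34.7] jaw 12.6 z [-0.027  0.022 -0.999] F [-0.7  1.  -3.3] gap 0.0296
[-0.      0.     -0.0394]
```

Emit:
play_rows(
  rows=[
    [0,-0.001,-0.005,0,255],
    [0,-0.001,-0.005,0,255],
    [0,0,0,0,255],
  ],
  squeeze=8,
)

```text
time: 10.8
tcp_pos: [0.5667, 0.2121, 0.2516]
ee_rot: [-0.017, 0.625, 0.78, 0.0]
ft_force: [-0.1, -0.1, -4.0]
finger_gap: 0.0302
```

Run:
```python
from h import *
g=rep(); f=b2w(44,12,0); print((f-g).round(4))
grab('scene','scene7');grab('wrist','wrist7')
a=cv2.imread('pics/scene7.png')[170:330,220:380]; cv2.imwrite('pics/s7z.png',cv2.resize(a,(600,600),interpolation=2))
```

```text
t 10.8 g [0.5625 0.2158 0.0877] bed [60.  12.  24.6] jaw 12.6 z [-0.026  0.022 -0.999] F [-0.1 -0.1 -4. ] gap 0.0302
[-0.0005  0.0025 -0.0292]
```

View pics/s7z.png

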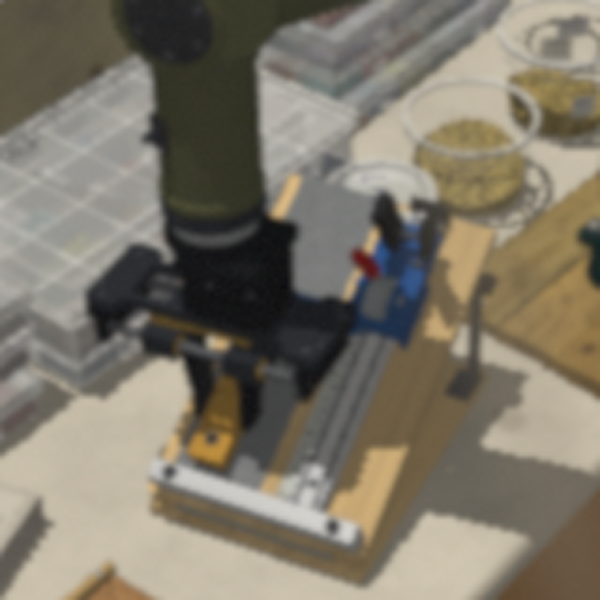

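Emit:
play_rows(
  rows=[
    [0,0.001,-0.003,0,255],
    [0,0.001,-0.003,0,255],
    [0,0,0,0,255],
  ],
)

```text
time: 11.2
tcp_pos: [0.5675, 0.2142, 0.2477]
ee_rot: [-0.017, 0.626, 0.78, 0.001]
ft_force: [0.6, -0.3, -3.8]
finger_gap: 0.03
```

Run:
```python
from h import *
g=rep(); f=b2w(44,12,0); print((f-g).round(4))
w=grab('wrist','wrist8'); P=cloud(w); o,B=BF(); Q=(P-o)@B*1000
c=w['color'].astype(int); m=(c[...,0]>c[...,2]+50)&(Q[...,2]>8)&(Q[...,2]<60)&(abs(Q[...,1]-12)<14)&(Q[...,0]<120)
q=Q[m]; print(len(q)); 
for a in range(-20,60,6):
    k=(q[:,0]>=a)&(q[:,0]<a+6)
    if k.sum()>5: print(a,np.median(q[k],0).round(1),k.sum())
```

```text
t 11.2 g [0.5635 0.2179 0.0838] bed [56.5 13.5 22. ] jaw 12.5 z [-0.024  0.023 -0.999] F [ 0.6 -0.3 -3.8] gap 0.03
[-0.0016  0.0003 -0.0253]
8454
4 [ 8.3 12.7 15.8] 398
10 [13.  12.3 15.9] 729
16 [18.6 10.1 15.9] 595
22 [25.2  7.9 15.8] 491
28 [31.  12.1 15.7] 746
34 [37.  12.6 15.7] 770
40 [43.1 12.3 15.7] 795
46 [48.9 12.3 15.7] 768
```

View pics/wrist8.png

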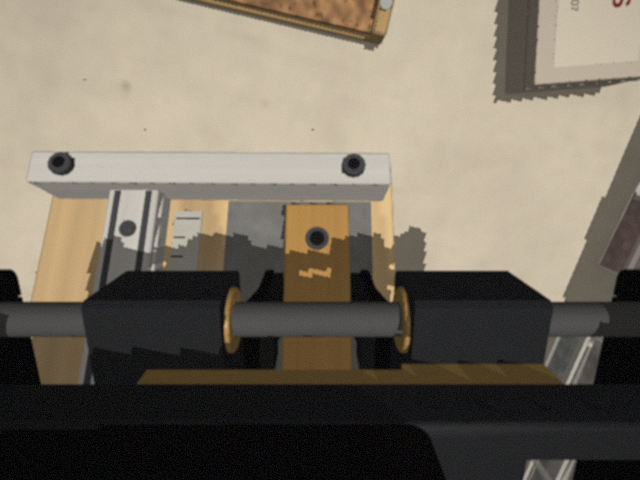

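Emit:
play_rows(
  rows=[
    [-0.001,0.003,-0.002,0,255],
    [-0.001,0.002,-0.001,0,255],
    [0,0,0,0,255],
  ],
)

```text
time: 11.55
tcp_pos: [0.5657, 0.2194, 0.2445]
ee_rot: [-0.016, 0.626, 0.78, 0.002]
ft_force: [0.0, 0.2, -1.2]
finger_gap: 0.0298
```

```bash
cat >> h.py <<'E'
def barcheck(tag):
    g=rep()
    w=grab('wrist',tag); P=cloud(w); o,B=BF(); Q=(P-o)@B*1000
    c=w['color'].astype(int); m=(c[...,0]>c[...,2]+50)&(Q[...,2]>9)&(Q[...,2]<40)&(abs(Q[...,1]-12)<25)&(Q[...,0]<120)
    q=Q[m]
    for a in range(-10,110,12):
        k=(q[:,0]>=a)&(q[:,0]<a+12)
        if k.sum()>20: print(a,np.median(q[k],0).round(1),np.percentile(q[k],[1,99],axis=0).round(1).tolist(),k.sum())
E
python3 -c "
from h import *
barcheck('wrist9')"
```

```text
t 11.55 g [0.5619 0.2231 0.0806] bed [50.2 13.  21.8] jaw 12.5 z [-0.023  0.023 -0.999] F [ 0.   0.2 -1.2] gap 0.0298
-10 [ 1.3 12.8 15.3] [[0.5, -1.4, 13.8], [2.0, 27.4, 16.7]] 159
2 [ 7.8 12.8 15.4] [[2.1, -1.9, 13.8], [13.8, 27.3, 16.8]] 1489
14 [21.1 12.5 15.4] [[14.1, -1.8, 14.0], [25.9, 26.8, 16.8]] 1250
26 [32.1 13.1 15.4] [[26.1, -1.1, 14.0], [37.8, 27.0, 16.9]] 1637
38 [41.7 13.2 15.5] [[38.1, -0.9, 14.0], [45.3, 26.9, 16.9]] 1057
50 [61.7 13.4 15.4] [[61.3, -0.8, 14.3], [62.0, 27.0, 16.7]] 130
62 [68.1 13.4 15.4] [[62.2, -0.8, 13.9], [73.7, 27.1, 17.1]] 1929
```

Emit:
play_rows(
  rows=[
    [0,0.002,-0.001,0,255],
    [0,0.002,-0.001,0,255],
    [0,0,0,0,255],
  ],
)

```text
time: 11.9
tcp_pos: [0.5661, 0.2206, 0.2442]
ee_rot: [-0.015, 0.626, 0.779, -0.0]
ft_force: [-0.3, 1.3, -3.5]
finger_gap: 0.0299
```

```bash
python3 -c "
from h import *
barcheck('wrist10')"
```

```text
t 11.9 g [0.5621 0.2237 0.0803] bed [49.6 13.3 21.8] jaw 12.4 z [-0.024  0.019 -1.   ] F [-0.3  1.3 -3.5] gap 0.0299
-10 [ 1.1 13.6 15.4] [[0.0, -1.4, 14.0], [1.9, 27.7, 16.8]] 237
2 [ 7.8 13.1 15.5] [[2.1, -1.4, 14.0], [13.9, 27.6, 16.8]] 1472
14 [21.1 12.4 15.5] [[14.1, -1.4, 14.0], [25.9, 27.4, 16.9]] 1252
26 [32.1 13.4 15.4] [[26.1, -0.6, 14.0], [37.9, 27.3, 16.9]] 1645
38 [41.5 13.4 15.4] [[38.1, -0.7, 14.0], [44.7, 27.2, 16.9]] 975
50 [61.3 15.4 15.5] [[60.7, -0.5, 14.0], [62.0, 27.4, 16.6]] 216
62 [67.7 13.3 15.4] [[62.1, -0.6, 13.9], [73.1, 27.4, 16.9]] 1842
```

Emit:
play_rows(
  rows=[
    [0,0,0,0,60],
    [0,0,0,0,60],
    [0,0,0,0,60],
    [0,0,0,0,60],
  ],
)

```text
time: 12.35
tcp_pos: [0.5666, 0.2214, 0.2446]
ee_rot: [-0.015, 0.626, 0.779, 0.001]
ft_force: [0.3, -0.1, 1.3]
finger_gap: 0.0541
```

```bash
python3 -c "
from h import *
barcheck('wrist11')"
```

```text
t 12.35 g [0.563  0.2247 0.0807] bed [49.1 14.4 22.5] jaw 12.5 z [-0.022  0.02  -1.   ] F [ 0.3 -0.1  1.3] gap 0.0541
-10 [ 0.9 13.7 15.3] [[-0.4, -1.1, 13.9], [2.0, 27.4, 16.7]] 272
2 [ 7.7 12.9 15.4] [[2.2, -1.5, 14.1], [13.8, 27.8, 16.9]] 1451
14 [20.6 13.  15.4] [[14.2, -1.4, 13.9], [25.9, 27.7, 17.0]] 1212
26 [32.  13.6 15.4] [[26.1, -0.5, 13.9], [37.9, 27.5, 16.9]] 1488
38 [41.1 13.7 15.4] [[38.1, -0.6, 14.0], [44.1, 27.5, 16.9]] 814
50 [61.1 15.1 15.4] [[59.7, 0.0, 13.8], [62.0, 28.1, 16.7]] 303
62 [67.3 13.8 15.4] [[62.2, -0.5, 13.8], [72.6, 27.6, 16.9]] 1695
```

View pics/wrist11.png

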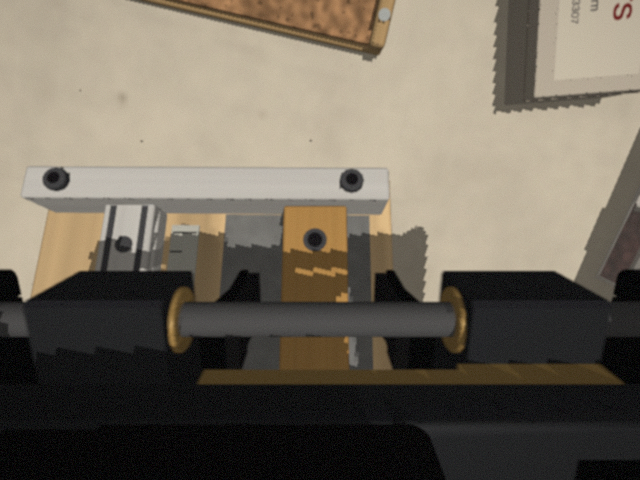

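```bash
cat >> h.py <<'E'
def raybed(im,u,v,z):
    K,R,t=im['mtx'],im['R'],im['t']; o,B=BF()
    d=B.T@(R.T@np.linalg.inv(K)@np.array([u,v,1.])); c=B.T@(-R.T@t-o)*1000
    return c+d*(z-c[2])/d[2]
E
python3 -c "
from h import *
w=load('wrist11')
print('eye',raybed(w,315,239,16),'bar end top',raybed(w,315,206,16),'fence inner top edge',raybed(w,315,200,24),raybed(w,387,196,24),'fence foot',raybed(w,245,212,0))
g=rep()"
```

```text
eye [16.29244166 13.39653974 16.        ] bar end top [ 0.24070848 13.23680155 16.        ] fence inner top edge [ 0.21442688 13.38896355 24.        ] [-1.80685918 45.79528    24.        ] fence foot [ -2.01397948 -23.22627391   0.        ]
t 12.4 g [0.5629 0.2247 0.0807] bed [49.  14.4 22.5] jaw 12.5 z [-0.022  0.02  -1.   ] F [ 0.5 -0.4 -0.7] gap 0.0581
```

```bash
python3 -c "
from h import *
g=rep(); T=b2w(215,-80,84); print(T,(T-g).round(4),b2w(227,-67,95), b2w(173,-75,118))"
```

```text
t 12.4 g [0.5629 0.2247 0.0807] bed [49.  14.4 22.5] jaw 12.5 z [-0.022  0.02  -1.   ] F [ 0.5 -0.4 -0.7] gap 0.0581
[0.49612627 0.08954416 0.21290453] [-0.0668 -0.1352  0.1322] [0.50999063 0.08703868 0.22825061] [0.48959042 0.14242273 0.22320694]
```

Emit:
play_rows(
  rows=[
    [0,0,0.02,0,0],
    [0,0,0.04,0,0],
    [0,0,0.05,0,0],
    [0,0,0.05,0,0],
    [0,0,0.04,0,0],
    [0,0,0,0,0],
  ],
)

```text
time: 13.0
tcp_pos: [0.564, 0.2203, 0.45]
ee_rot: [-0.016, 0.626, 0.779, -0.001]
ft_force: [0.8, 0.5, -0.2]
finger_gap: 0.0868
```

```bash
python3 -c "
from h import *
g=rep(); T=b2w(215,-80,84); print(T,(T-g).round(4))
grab('wrist','wrist12')"
```

```text
t 13.0 g [0.5597 0.2232 0.286 ] bed [146.2  10.9 203.4] jaw 12.4 z [-0.026  0.018 -1.   ] F [ 0.8  0.5 -0.2] gap 0.0868
[0.49612627 0.08954416 0.21290453] [-0.0636 -0.1337 -0.0731]
```

View pics/wrist12.png

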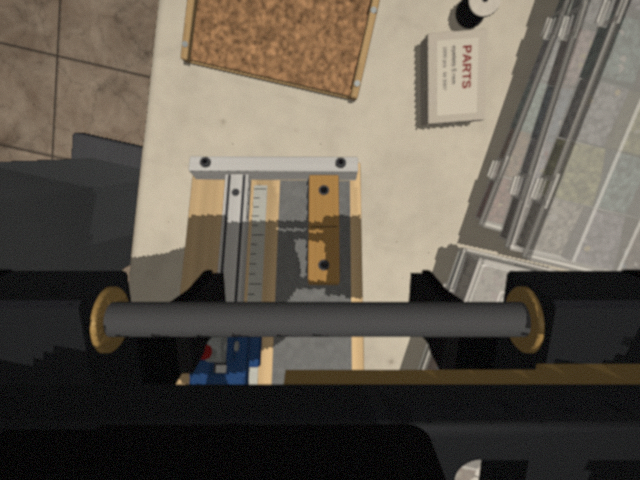

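Emit:
play_rows(
  rows=[
    [-0.012,-0.026,0,0,0],
    [-0.016,-0.035,0,0,0],
    [-0.016,-0.035,0,0,0],
    [-0.012,-0.026,0,0,0],
    [-0.006,-0.012,0,0,0],
    [0,0,0,0,0],
  ],
)

```text
time: 13.65
tcp_pos: [0.4973, 0.0841, 0.4387]
ee_rot: [-0.019, 0.625, 0.78, -0.007]
ft_force: [0.7, 0.4, 1.1]
finger_gap: 0.0871
```

```bash
python3 -c "
from h import *
w=load('wrist12'); a=raybed(w,324,190,16);b=raybed(w,324,265,16);print(a,b,(a+b)/2,np.degrees((b-a)[1]/(b-a)[0]))
g=rep(); T=b2w(215,-80,84); print(T,(T-g).round(4))
grab('wrist','wrist13');grab('scene','scene13');grab('side','side13')
a=cv2.imread('pics/scene13.png')[150:330,240:400]; cv2.imwrite('pics/s13z.png',cv2.resize(a,(533,600),interpolation=2))
a=cv2.imread('pics/side13.png')[160:280,240:380]; cv2.imwrite('pics/d13z.png',cv2.resize(a,(700,600),interpolation=2))
"
```

```text
[16.79527718 13.55869975 16.        ] [92.68246895 13.98333111 16.        ] [54.73887306 13.77101543 16.        ] 0.3206019921003466
t 13.65 g [0.4909 0.0862 0.2749] bed [246.  -85.8 137.7] jaw 12.7 z [-0.039  0.013 -0.999] F [0.7 0.4 1.1] gap 0.0871
[0.49612627 0.08954416 0.21290453] [ 0.0052  0.0033 -0.062 ]
```

View pics/wrist13.png

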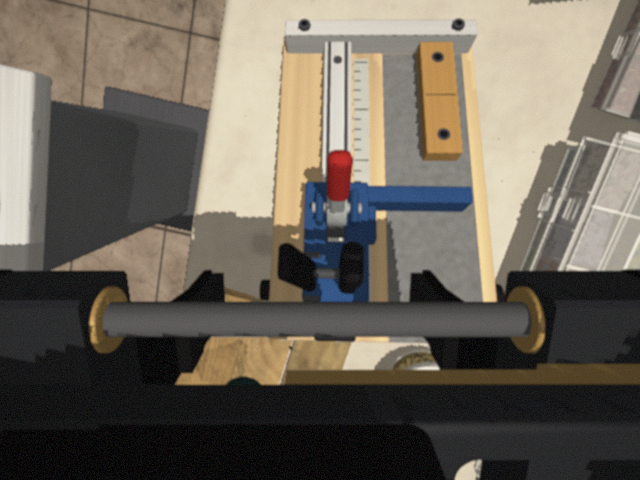

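View pics/s13z.png

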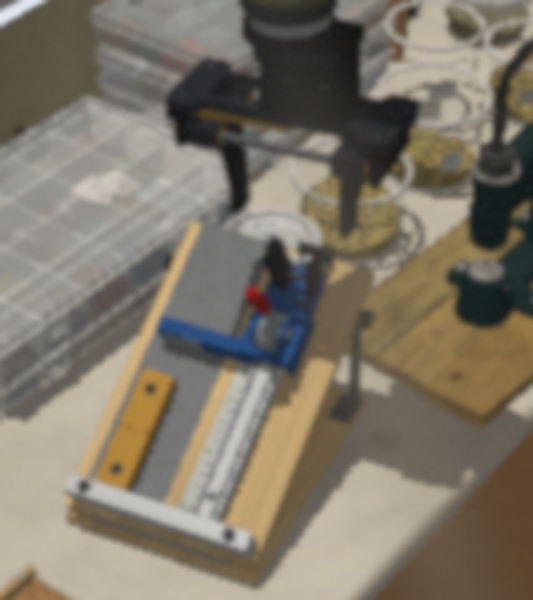

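View pics/d13z.png

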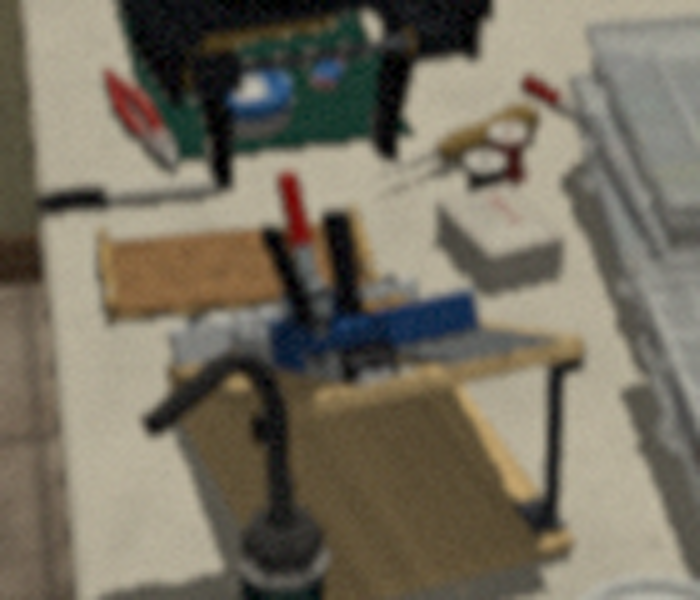

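```bash
python3 -c "
from h import *
w=load('wrist13'); o,B=BF(); Q=(cloud(w)-o)@B*1000
for p in [(352,250),(352,262),(352,280),(345,265),(360,265),(290,255),(296,265),(303,275),(340,160),(430,190)]: print(p,Q[p[1],p[0]].round(1))
print(raybed(w,352,268,95),raybed(w,420,205,26),raybed(w,420,185,26))
"
```

```text
(352, 250) [210.1 -68.   94.7]
(352, 262) [216.9 -68.   95. ]
(352, 280) [226.6 -67.9  93. ]
(345, 265) [218.3 -71.7  92.8]
(360, 265) [218.6 -63.6  95.1]
(290, 255) [ 212.9 -102.7   91.9]
(296, 265) [217.  -99.9  83.1]
(303, 275) [220.5 -96.7  67.8]
(340, 160) [167.1 -75.6 118.1]
(430, 190) [146.7  -3.4  26.5]
[220.27009542 -68.00952673  95.        ] [158.86546805 -11.55455816  26.        ] [142.46104229 -10.75317307  26.        ]
```

Emit:
play_rows(
  rows=[
    [0.005,0.002,-0.01,0,0],
    [0,-0.003,-0.02,0,0],
    [0,-0.003,-0.015,0,0],
    [0,0,0,0,0],
  ],
)

```text
time: 14.2
tcp_pos: [0.5055, 0.0898, 0.39]
ee_rot: [-0.018, 0.62, 0.784, -0.007]
ft_force: [0.2, 0.4, 0.4]
finger_gap: 0.087
```

```bash
python3 -c "
from h import *
g=rep(); T=b2w(215.5,-80,84); print(T,(T-g).round(4))"
```

```text
t 14.2 g [0.4992 0.0917 0.2261] bed [220.  -76.5  96.3] jaw 13.4 z [-0.038  0.011 -0.999] F [0.2 0.4 0.4] gap 0.087
[0.4962213  0.08911304 0.21313927] [-0.003  -0.0026 -0.013 ]
```

Emit:
play_rows(
  rows=[
    [-0.003,-0.004,-0.013,-1,0],
    [0,0,0,0,100],
    [0,0,-0.001,0,100],
    [0,0,0,0,100],
  ],
  squeeze=30,
)

```text
time: 14.6
tcp_pos: [0.5032, 0.0881, 0.3747]
ee_rot: [-0.018, 0.626, 0.78, -0.007]
ft_force: [0.6, -0.2, 0.2]
finger_gap: 0.0707
```

```bash
python3 -c "
from h import *
g=rep(); T=b2w(215.5,-80,84); print(T,(T-g).round(4))"
```

```text
t 14.6 g [0.497  0.0899 0.2108] bed [213.9 -79.1  82.2] jaw 12.5 z [-0.038  0.011 -0.999] F [ 0.6 -0.2  0.2] gap 0.0707
[0.4962213  0.08911304 0.21313927] [-0.0008 -0.0008  0.0023]
```

Emit:
play_rows(
  rows=[
    [-0.001,-0.001,0.002,0,255],
    [0,0,0,0,255],
    [0,0,0,0,255],
    [0,0,0,0,255],
    [0,0,0,0,255],
  ],
  squeeze=30,
)

```text
time: 15.1
tcp_pos: [0.5026, 0.0874, 0.3775]
ee_rot: [-0.017, 0.626, 0.78, -0.005]
ft_force: [3.7, 0.7, -4.0]
finger_gap: 0.0343
```

```bash
python3 -c "
from h import *
g=rep(); T=b2w(215.5,-80,84); print(T,(T-g).round(4))"
```

```text
t 15.1 g [0.4971 0.0895 0.2136] bed [215.5 -79.   84.5] jaw 12.5 z [-0.033  0.013 -0.999] F [ 3.7  0.7 -4. ] gap 0.0343
[0.4962213  0.08911304 0.21313927] [-0.0009 -0.0004 -0.0005]
```

Emit:
play_rows(
  rows=[
    [0,0,0,0,255],
    [-0.001,0.0043,-0.0023,0,255],
    [-0.001,0.0043,-0.0023,0,255],
    [-0.001,0.0043,-0.0023,0,255],
    [-0.001,0.0043,-0.0023,0,255],
    [0,0,0,0,255],
  ],
)

```text
time: 15.7
tcp_pos: [0.4985, 0.1058, 0.3676]
ee_rot: [-0.017, 0.627, 0.779, -0.005]
ft_force: [2.3, 1.8, -3.8]
finger_gap: 0.0343
```

```bash
python3 -c "
from h import *
g=rep(); grab('wrist','wrist14'); grab('scene','scene14')
a=cv2.imread('pics/scene14.png')[150:330,240:400]; cv2.imwrite('pics/s14z.png',cv2.resize(a,(533,600),interpolation=2))
"
```

```text
t 15.7 g [0.4932 0.1079 0.2037] bed [194.3 -78.9  84.5] jaw 12.4 z [-0.032  0.013 -0.999] F [ 2.3  1.8 -3.8] gap 0.0343
```

View pics/wrist14.png

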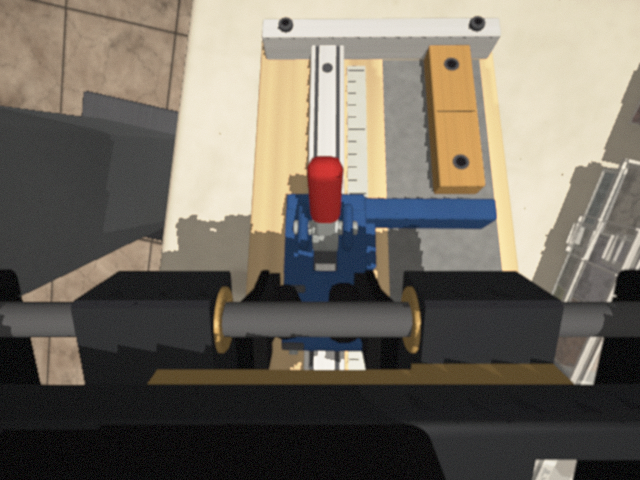

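Emit:
play_rows(
  rows=[
    [-0.0006,0.0026,-0.0014,0,255],
    [-0.0006,0.0026,-0.0014,0,255],
    [-0.0004,0.0017,-0.001,0,255],
    [0,0,0,0,255],
  ],
)

```text
time: 16.2
tcp_pos: [0.497, 0.1123, 0.364]
ee_rot: [-0.016, 0.627, 0.779, -0.005]
ft_force: [1.0, 0.4, -4.1]
finger_gap: 0.0339
```

```bash
python3 -c "
from h import *
g=rep(); w=grab('wrist','wrist15'); grab('scene','scene15')
a=cv2.imread('pics/wrist15.png')[10:280,240:520]; cv2.imwrite('pics/w15z.png',cv2.resize(a,(622,600),interpolation=2))
"
```

```text
t 16.2 g [0.4917 0.1144 0.2001] bed [186.7 -78.9  84.5] jaw 12.3 z [-0.032  0.013 -0.999] F [ 1.   0.4 -4.1] gap 0.0339
```

View pics/w15z.png

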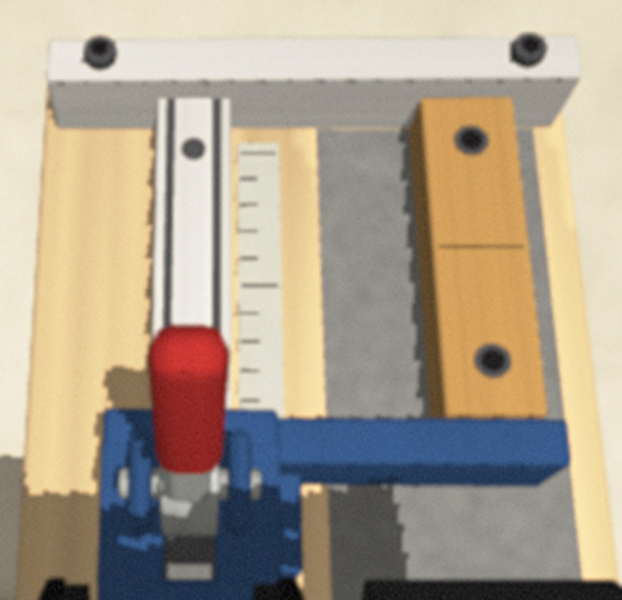

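Emit:
play_rows(
  rows=[
    [-0.0004,0.0015,-0.0008,0,255],
    [-0.0003,0.001,-0.0005,0,255],
    [0,0,0,0,255],
  ],
)

```text
time: 16.6
tcp_pos: [0.4964, 0.1145, 0.3628]
ee_rot: [-0.016, 0.627, 0.779, -0.005]
ft_force: [1.7, -0.4, -2.6]
finger_gap: 0.0342
```

```bash
python3 -c "
from h import *
rep()"
```

```text
t 16.6 g [0.4913 0.1166 0.1989] bed [184.2 -78.9  84.5] jaw 12.3 z [-0.031  0.013 -0.999] F [ 1.7 -0.4 -2.6] gap 0.0342
```

Emit:
play_rows(
  rows=[
    [-0.0003,0.001,-0.0005,0,255],
    [-0.0003,0.001,-0.0005,0,255],
  ],
)

```text
time: 16.8
tcp_pos: [0.496, 0.1162, 0.3619]
ee_rot: [-0.016, 0.627, 0.778, -0.005]
ft_force: [1.7, -2.5, 0.2]
finger_gap: 0.0343
```

```bash
python3 -c "
from h import *
rep()"
```

```text
t 16.8 g [0.4909 0.1182 0.198 ] bed [182.3 -78.9  84.5] jaw 12.3 z [-0.031  0.012 -0.999] F [ 1.7 -2.5  0.2] gap 0.0343
```

Emit:
play_rows(
  rows=[
    [-0.0003,0.001,-0.0005,0,255],
    [-0.0003,0.001,-0.0005,0,255],
  ],
)

```text
time: 17.0
tcp_pos: [0.4958, 0.1167, 0.3619]
ee_rot: [-0.015, 0.628, 0.778, -0.006]
ft_force: [0.9, -2.9, 2.4]
finger_gap: 0.0339
```

```bash
python3 -c "
from h import *
rep()"
```

```text
t 17.0 g [0.4909 0.1183 0.198 ] bed [182.2 -78.9  84.5] jaw 12.2 z [-0.03  0.01 -1.  ] F [ 0.9 -2.9  2.4] gap 0.0339
```

Emit:
play_rows(
  rows=[
    [0,0,0,0,60],
    [0,0,0,0,60],
    [0,0,0,0,60],
    [0,0,0,0,60],
  ],
)

```text
time: 17.4
tcp_pos: [0.4916, 0.1157, 0.3592]
ee_rot: [-0.02, 0.627, 0.778, -0.012]
ft_force: [-0.0, 0.0, 0.2]
finger_gap: 0.0581
```

```bash
python3 -c "
from h import *
g=rep(); w=grab('wrist','wrist16')
a=cv2.imread('pics/wrist16.png')[10:280,240:520]; cv2.imwrite('pics/w16z.png',cv2.resize(a,(622,600),interpolation=2))
"
```

```text
t 17.4 g [0.484  0.1167 0.1954] bed [181.1 -86.   82.2] jaw 12.3 z [-0.046  0.006 -0.999] F [-0.   0.   0.2] gap 0.0581
```

View pics/w16z.png

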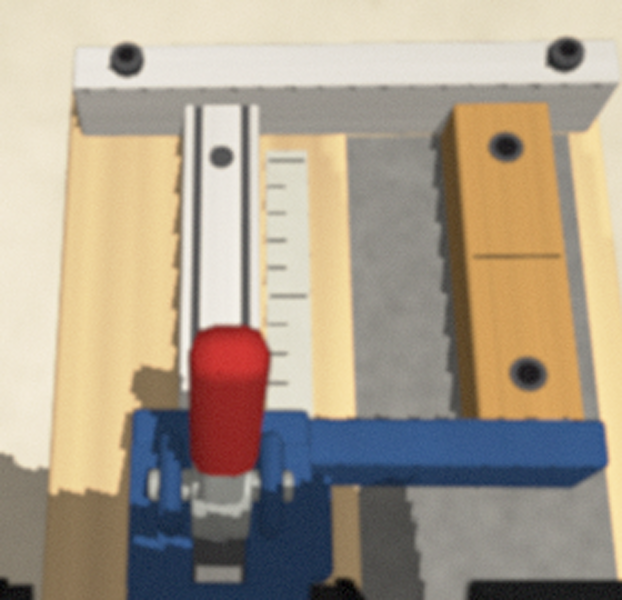

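Emit:
play_rows(
  rows=[
    [0.004,0,0,0,0],
    [0,0,0.005,0,0],
    [0,0,0.03,0,0],
    [0,0,0.04,0,0],
    [0,0,0,0,0],
  ],
)

```text
time: 17.95
tcp_pos: [0.4964, 0.1178, 0.4381]
ee_rot: [-0.02, 0.626, 0.779, -0.01]
ft_force: [0.6, -1.0, -0.3]
finger_gap: 0.086
```

```bash
python3 -c "
from h import *
g=rep(); w=grab('wrist','wrist17'); s=grab('scene','scene17')
o,B=BF(); Q=(cloud(w)-o)@B*1000
c=w['color'].astype(int)
m=(c[...,2]>c[...,0]+30)&(Q[...,2]>22)&(Q[...,2]<30)&(abs(Q[...,1]-5)<32)
print(m.sum(),np.percentile(Q[m],[1,5,50,95,99],axis=0).round(1))
m=(c[...,0]>c[...,2]+50)&(Q[...,2]>12)&(Q[...,2]<20)&(abs(Q[...,1]-13)<25)&(Q[...,0]<125)
print(m.sum(),np.percentile(Q[m],[.5,5,50,95,99.5],axis=0).round(1))
a=cv2.imread('pics/wrist17.png')[10:280,240:520]; cv2.imwrite('pics/w17z.png',cv2.resize(a,(622,600),interpolation=2))
"
```

```text
t 17.95 g [0.4892 0.1193 0.2743] bed [216.9 -80.4 152.5] jaw 12.4 z [-0.044  0.009 -0.999] F [ 0.6 -1.  -0.3] gap 0.086
1076 [[110.5 -26.4  22.4]
 [111.4 -24.5  23.9]
 [117.4  -0.   25.9]
 [122.8  25.2  27.1]
 [123.1  27.3  27.6]]
3573 [[  0.2  -2.2  12.3]
 [  5.4  -1.3  14.3]
 [ 55.2  12.4  15.6]
 [100.6  26.1  16.6]
 [104.6  27.6  17.3]]
```

View pics/wrist17.png

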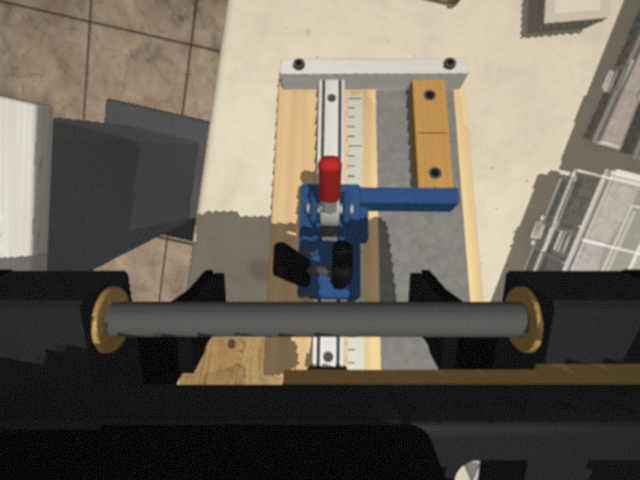

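```bash
python3 -c "
from h import *
g=rep(); T=b2w(142,-75.5,112); print(T,(T-g).round(4))
w=load('wrist17');o,B=BF(); Q=(cloud(w)-o)@B*1000
for v in range(158,205,6): print(v,Q[v,330].round(1))"
```

```text
t 18.05 g [0.487  0.1188 0.2699] bed [214.8 -82.6 148.7] jaw 12.4 z [-0.05   0.006 -0.999] F [-0.2 -0.1 -0.1] gap 0.0869
[0.48381653 0.16629401 0.20335564] [-0.0032  0.0475 -0.0666]
158 [129.  -75.6 116.7]
164 [133.1 -75.5 117.4]
170 [136.  -75.5 115.7]
176 [137.4 -75.5 110.4]
182 [137.6 -75.5 102. ]
188 [138.7 -75.5  95.1]
194 [140.3 -75.5  88.9]
200 [141.2 -75.5  80.2]
```

```bash
python3 -c "
from h import *
g=rep(); T=b2w(134,-75.5,109); print(T,(T-g).round(4))"
```

```text
t 18.05 g [0.487  0.1188 0.2699] bed [214.8 -82.6 148.7] jaw 12.4 z [-0.05   0.006 -0.999] F [-0.2 -0.1 -0.1] gap 0.0869
[0.4825992  0.1718166  0.19695102] [-0.0044  0.053  -0.073 ]
```

Emit:
play_rows(
  rows=[
    [0.001,0.02,0,0,100],
    [0.001,0.025,0,0,100],
    [0,0.0,0,0,100],
    [0,0,-0.02,0,100],
    [0,0,0,0,100],
  ],
  squeeze=12,
)

```text
time: 18.55
tcp_pos: [0.4964, 0.1634, 0.4093]
ee_rot: [-0.023, 0.627, 0.779, -0.016]
ft_force: [-1.0, 0.1, 0.7]
finger_gap: 0.0564
```

```bash
python3 -c "
from h import *
g=rep(); T=b2w(134,-75.5,109); print(T,(T-g).round(4))
grab('side','side18')
a=cv2.imread('pics/side18.png')[160:280,240:380]; cv2.imwrite('pics/d18z.png',cv2.resize(a,(700,600),interpolation=2))"
```

```text
t 18.55 g [0.4874 0.164  0.2455] bed [164.4 -72.5 147.8] jaw 12.4 z [-0.055  0.004 -0.998] F [-1.   0.1  0.7] gap 0.0564
[0.4825992  0.1718166  0.19695102] [-0.0048  0.0078 -0.0486]
```

View pics/d18z.png

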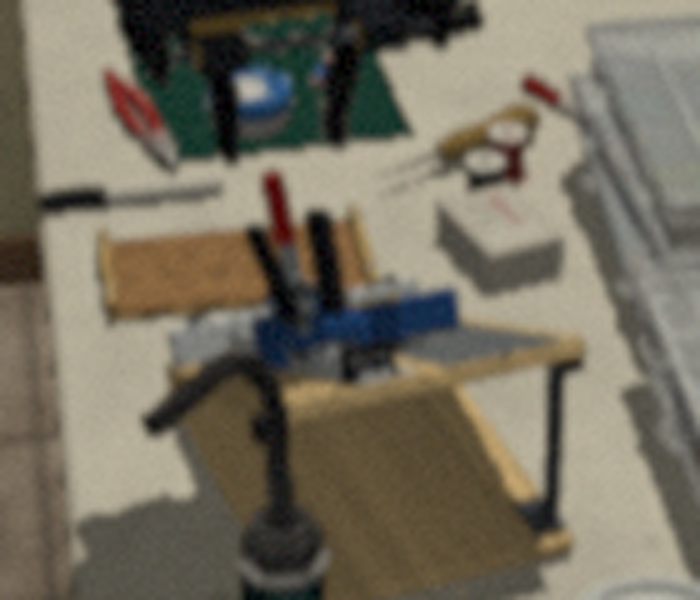

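Emit:
play_rows(
  rows=[
    [-0.005,0.006,-0.02,0,100],
    [0,-0.001,-0.02,0,100],
    [0,-0.001,-0.008,0,100],
    [0,0,0,0,100],
  ],
)

```text
time: 19.0
tcp_pos: [0.493, 0.1648, 0.3644]
ee_rot: [-0.021, 0.628, 0.778, -0.013]
ft_force: [-0.4, 0.5, 0.5]
finger_gap: 0.0529
```

```bash
python3 -c "
from h import *
g=rep(); T=b2w(134,-75.5,109); print(T,(T-g).round(4))"
```

```text
t 19.0 g [0.4849 0.1657 0.2006] bed [141.5 -74.5 109.2] jaw 12.1 z [-0.049  0.006 -0.999] F [-0.4  0.5  0.5] gap 0.0529
[0.4825992  0.1718166  0.19695102] [-0.0023  0.0061 -0.0037]
```

Emit:
play_rows(
  rows=[
    [-0.002,0.006,-0.003,0,100],
    [0,0,0,0,255],
    [0,0,0,0,255],
    [0,0,0,0,255],
    [0,0,0,0,255],
    [0,0,0,0,255],
  ],
  squeeze=12,
)

```text
time: 19.6
tcp_pos: [0.4922, 0.1711, 0.3651]
ee_rot: [-0.02, 0.629, 0.777, -0.011]
ft_force: [0.3, 0.2, 0.2]
finger_gap: 0.0209
```

```bash
python3 -c "
from h import *
lev(110)"
```

```text
t 19.6 g [0.485  0.1725 0.2013] bed [135.9 -73.1 112.9] jaw 12.1 z [-0.044  0.008 -0.999] F [0.3 0.2 0.2] gap 0.0209
bearing th 1.48 rad 69.9
```

Emit:
play_rows(
  rows=[
    [-0.001,0,-0.003,0,255],
    [0,0,0,0,255],
    [0,0,0,0,255],
  ],
)

```text
time: 19.9
tcp_pos: [0.4902, 0.1715, 0.3629]
ee_rot: [-0.021, 0.628, 0.778, -0.011]
ft_force: [-0.1, -0.3, -0.1]
finger_gap: 0.0144
```

```bash
python3 -c "
from h import *
lev(110)
pr=b2w(*tip(1.44,110))
for th in np.arange(1.29,-.1,-.15):
    X=b2w(*tip(th,110)); print(round(th,2),(X-pr).round(4)); pr=X"
```

```text
t 19.9 g [0.4824 0.1731 0.199 ] bed [133.9 -75.4 111.4] jaw 12.2 z [-0.047  0.009 -0.999] F [-0.1 -0.3 -0.1] gap 0.0144
bearing th 1.45 rad 68.4
1.29 [-0.0018  0.0082 -0.0054]
1.14 [-0.0016  0.0073 -0.0066]
0.99 [-0.0014  0.0062 -0.0076]
0.84 [-0.0011  0.0051 -0.0085]
0.69 [-0.0008  0.0038 -0.0092]
0.54 [-0.0005  0.0024 -0.0097]
0.39 [-0.0002  0.0009 -0.0099]
0.24 [ 0.0001 -0.0005 -0.0099]
0.09 [ 0.0004 -0.002  -0.0098]
-0.06 [ 0.0007 -0.0034 -0.0093]
```

Emit:
play_rows(
  rows=[
    [-0.002,0.008,-0.005,0,255],
    [-0.002,0.007,-0.007,0,255],
    [-0.001,0.006,-0.008,0,255],
    [-0.001,0.005,-0.008,0,255],
    [0,0,0,0,255],
  ],
)

```text
time: 20.4
tcp_pos: [0.4841, 0.1978, 0.3355]
ee_rot: [-0.021, 0.629, 0.777, -0.011]
ft_force: [0.9, 0.5, -2.3]
finger_gap: 0.014
```

```bash
python3 -c "
from h import *
lev(110)"
```

```text
t 20.4 g [0.4765 0.1992 0.1717] bed [ 97.4 -75.5  99.9] jaw 12.1 z [-0.046  0.008 -0.999] F [ 0.9  0.5 -2.3] gap 0.014
bearing th 0.88 rad 67.6
```

Emit:
play_rows(
  rows=[
    [-0.001,0.004,-0.009,0,255],
    [0,0.003,-0.01,0,255],
    [0,0.001,-0.01,0,255],
    [0,0,-0.01,0,255],
    [0,-0.001,-0.01,0,255],
    [0,0,0,0,255],
  ],
)

```text
time: 21.0
tcp_pos: [0.4826, 0.2054, 0.2824]
ee_rot: [-0.021, 0.629, 0.777, -0.012]
ft_force: [-0.3, 1.3, -1.7]
finger_gap: 0.0144
```

```bash
python3 -c "
from h import *
lev(110)"
```

```text
t 21.0 g [0.4747 0.2068 0.1186] bed [ 65.6 -75.7  56.7] jaw 12.1 z [-0.048  0.009 -0.999] F [-0.3  1.3 -1.7] gap 0.0144
bearing th 0.08 rad 69.8
```

Emit:
play_rows(
  rows=[
    [0,-0.002,-0.006,0,255],
    [0,-0.001,-0.004,0,255],
    [0,0,0,0,255],
  ],
)

```text
time: 21.3
tcp_pos: [0.4832, 0.2021, 0.2726]
ee_rot: [-0.021, 0.629, 0.777, -0.011]
ft_force: [-2.5, 0.4, 4.4]
finger_gap: 0.0136
```

```bash
python3 -c "
from h import *
lev(110)"
```

```text
t 21.3 g [0.4755 0.2038 0.1087] bed [ 63.7 -75.6  46.5] jaw 12.0 z [-0.047  0.01  -0.999] F [-2.5  0.4  4.4] gap 0.0136
bearing th -0.07 rad 70.4
```

Lever appears down (upward reaction now). Release and lift to look.

Emit:
play_rows(
  rows=[
    [0,0,0,0,60],
    [0,0,0,0,60],
    [0,0,0,0,60],
    [0,0,0.02,0,60],
    [0,0,0.05,0,60],
    [0,-0.03,0.05,0,0],
    [0,-0.03,0.05,0,0],
    [0,0,0,0,0],
  ],
)

```text
time: 22.1
tcp_pos: [0.482, 0.1458, 0.4327]
ee_rot: [-0.021, 0.629, 0.777, -0.014]
ft_force: [1.6, 0.2, -0.0]
finger_gap: 0.07
```

```bash
python3 -c "
from h import *
g=rep(); w=grab('wrist','wrist20'); s=grab('scene','scene20')
o,B=BF(); Q=(cloud(w)-o)@B*1000
c=w['color'].astype(int)
m=(c[...,2]>c[...,0]+30)&(Q[...,2]>22)&(Q[...,2]<30)&(abs(Q[...,1]-5)<32)
print(m.sum(),np.percentile(Q[m],[1,5,50,95,99],axis=0).round(1))
m=(c[...,0]>c[...,2]+50)&(Q[...,2]>12)&(Q[...,2]<20)&(abs(Q[...,1]-13)<25)&(Q[...,0]<125)
print(m.sum(),np.percentile(Q[m],[.5,5,50,95,99.5],axis=0).round(1))
m=(c[...,0]>c[...,1]+80)&(c[...,0]>c[...,2]+70)&(abs(Q[...,1]+75)<15)&(Q[...,2]>30)
print('red',m.sum(),np.percentile(Q[m],[2,50,98],axis=0).round(1), np.polyfit(Q[m][:,0],Q[m][:,2],1))
"
```

```text
t 22.1 g [0.4739 0.1466 0.2689] bed [187.9 -89.4 161.8] jaw 12.0 z [-0.049  0.005 -0.999] F [ 1.6  0.2 -0. ] gap 0.07
1155 [[109.4 -26.6  22.4]
 [110.3 -24.3  24. ]
 [116.8   0.3  25.9]
 [122.7  25.   27.1]
 [123.   27.3  27.7]]
4215 [[-104.4   -7.2   12.3]
 [-100.8   -1.5   14.2]
 [  49.    13.    15.6]
 [ 100.8   27.2   18.2]
 [ 105.4   36.8   19.8]]
red 782 [[ 59.2 -81.6  50.6]
 [ 79.1 -76.1  52.7]
 [ 98.3 -69.9  54.3]] [  0.98243479 -23.70172157]
```

View pics/wrist20.png

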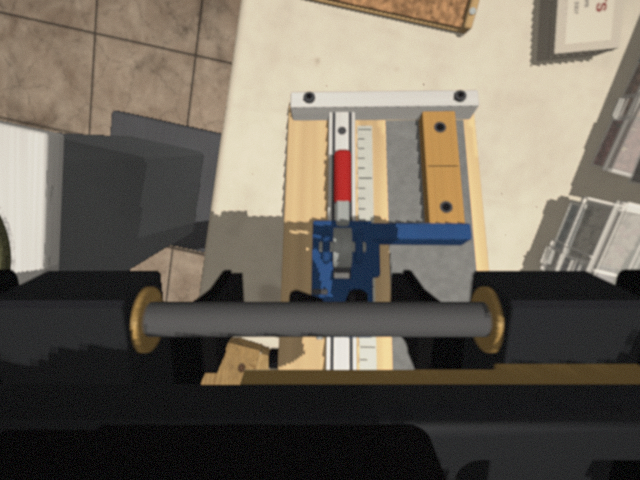

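```bash
python3 -c "
from h import *
w=load('wrist20'); a=raybed(w,440,127,16);b=raybed(w,446,207,16);print(a,b,(a+b)/2,np.degrees((b-a)[1]/(b-a)[0]))
g=rep(); T=b2w(34,13.5,0)+[0,0,.028]; print(T,(T-g).round(4))"
```

```text
[16.26594681 12.97641551 16.        ] [92.28502287 13.13816007 16.        ] [54.27548484 13.05728779 16.        ] 0.12190729860391906
t 22.2 g [0.471  0.1493 0.2636] bed [182.5 -91.7 158.7] jaw 12.3 z [-0.057  0.003 -0.998] F [-0.4  0.1 -1.1] gap 0.0778
[0.56152181 0.22722682 0.08176258] [ 0.0905  0.078  -0.1819]
```

Emit:
play_rows(
  rows=[
    [0.015,0.012,0,0.4,0],
    [0.024,0.02,0,0,0],
    [0.024,0.02,0,0,0],
    [0.016,0.015,-0.02,0,0],
    [0.008,0.006,-0.03,0,0],
    [0,0,-0.03,0,0],
    [0,0,0,0,0],
  ],
)

```text
time: 22.9
tcp_pos: [0.5657, 0.2311, 0.3294]
ee_rot: [-0.028, 0.621, 0.783, -0.025]
ft_force: [-0.7, 0.9, 0.8]
finger_gap: 0.087
```

```bash
python3 -c "
from h import *
g=rep(); T=b2w(34,13.5,0)+[0,0,.028]; print(T,(T-g).round(4))"
```

```text
t 22.9 g [0.5534 0.2305 0.1658] bed [ 82.3   6.3 101.3] jaw 13.2 z [-0.075 -0.004 -0.997] F [-0.7  0.9  0.8] gap 0.087
[0.56152181 0.22722682 0.08176258] [ 0.0081 -0.0032 -0.0841]
```

Emit:
play_rows(
  rows=[
    [0.002,0,0,-0.5,0],
    [0.002,0,0,0,0],
    [0.002,-0.001,0,0,0],
    [0.002,-0.001,0,0,0],
    [0,0,0,0,0],
    [0,0,0,0,0],
    [0,0,0,0,0],
    [0,0,0,0,0],
  ],
)

```text
time: 23.7
tcp_pos: [0.5748, 0.2294, 0.3334]
ee_rot: [-0.028, 0.625, 0.78, -0.022]
ft_force: [0.8, -0.1, -0.3]
finger_gap: 0.0867
```

```bash
python3 -c "
from h import *
g=rep(); T=b2w(34,13.5,0)+[0,0,.028]; print(T,(T-g).round(4))"
```

```text
t 23.7 g [0.5631 0.2294 0.1698] bed [ 86.9  15.5 103.3] jaw 12.6 z [-0.071 -0.    -0.997] F [ 0.8 -0.1 -0.3] gap 0.0867
[0.56152181 0.22722682 0.08176258] [-0.0016 -0.0022 -0.0881]
```

Emit:
play_rows(
  rows=[
    [-0.001,-0.003,-0.02,0,0],
    [0,-0.002,-0.025,0,0],
    [0,-0.002,-0.015,0,0],
    [0,0,0,0,40],
  ],
)

```text
time: 24.1
tcp_pos: [0.5739, 0.2225, 0.2732]
ee_rot: [-0.027, 0.625, 0.78, -0.021]
ft_force: [-0.1, -0.9, 0.2]
finger_gap: 0.084
```

```bash
python3 -c "
from h import *
g=rep(); T=b2w(34,13.5,0)+[0,0,.028]; print(T,(T-g).round(4))"
```

```text
t 24.1 g [0.5627 0.2228 0.1096] bed [64.3 13.7 47.1] jaw 12.7 z [-0.068  0.002 -0.998] F [-0.1 -0.9  0.2] gap 0.084
[0.56152181 0.22722682 0.08176258] [-0.0011  0.0045 -0.0278]
```

Emit:
play_rows(
  rows=[
    [-0.001,0.004,-0.01,0,40],
    [0,0,-0.01,0,40],
    [0,0,-0.006,0,40],
    [0,0,0,0,40],
  ],
)

```text
time: 24.5
tcp_pos: [0.5734, 0.2277, 0.2469]
ee_rot: [-0.027, 0.624, 0.78, -0.019]
ft_force: [-0.6, -0.3, 0.6]
finger_gap: 0.0737
```

```bash
python3 -c "
from h import *
g=rep(); T=b2w(34,13.5,0)+[0,0,.028]; print(T,(T-g).round(4))
grab('scene','scene21');grab('side','side21')
a=cv2.imread('pics/scene21.png')[170:330,220:380]; b=cv2.imread('pics/side21.png')[160:270,250:360]; cv2.imwrite('pics/s21z.png',np.hstack([cv2.resize(a,(400,400),interpolation=2),cv2.resize(b,(400,400),interpolation=2)]))"
```

```text
t 24.5 g [0.5625 0.2282 0.0833] bed [47.2 14.7 26.4] jaw 12.7 z [-0.066  0.003 -0.998] F [-0.6 -0.3  0.6] gap 0.0737
[0.56152181 0.22722682 0.08176258] [-0.001  -0.001  -0.0015]
```

View pics/s21z.png

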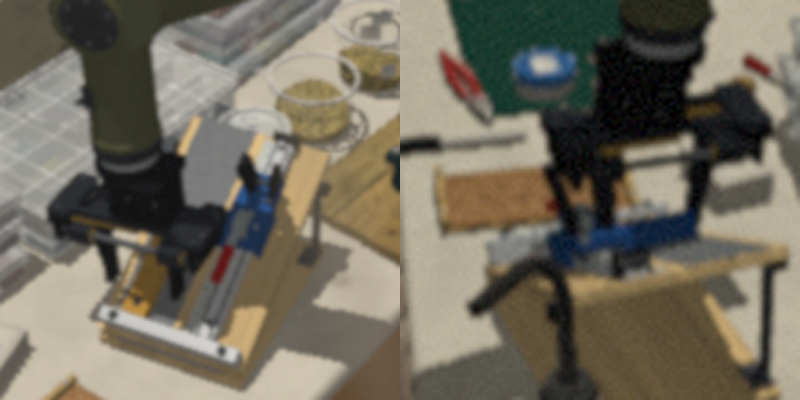

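Emit:
play_rows(
  rows=[
    [-0.001,-0.001,-0.002,0,255],
    [0,0,0,0,255],
    [0,0,0,0,255],
    [0,0,0,0,255],
    [0,0,0,0,255],
    [0,0,0,0,255],
  ],
  squeeze=20,
)

```text
time: 25.2
tcp_pos: [0.5734, 0.2265, 0.2476]
ee_rot: [-0.026, 0.625, 0.78, -0.017]
ft_force: [-0.1, 0.4, 0.2]
finger_gap: 0.033
```

```bash
python3 -c "
from h import *
g=rep(); T=b2w(34,13.5,0)+[0,0,.028]; print(T,(T-g).round(4))"
```

```text
t 25.2 g [0.5632 0.2273 0.084 ] bed [48.4 15.2 26.5] jaw 12.7 z [-0.062  0.005 -0.998] F [-0.1  0.4  0.2] gap 0.033
[0.56152181 0.22722682 0.08176258] [-0.0017 -0.0001 -0.0022]
```

Emit:
play_rows(
  rows=[
    [-0.001,0,-0.002,0,255],
    [0,0,-0.001,0,255],
    [0,0,0,0,255],
    [0,0,0,0,255],
  ],
  squeeze=45,
)

```text
time: 25.6
tcp_pos: [0.5727, 0.2261, 0.2472]
ee_rot: [-0.026, 0.625, 0.78, -0.017]
ft_force: [0.2, 0.1, 0.8]
finger_gap: 0.0292
```

```bash
python3 -c "
from h import *
g=rep(); T=b2w(34,13.5,0)+[0,0,.028]; print(T,(T-g).round(4))"
```

```text
t 25.6 g [0.5625 0.2272 0.0835] bed [48.2 14.4 26.2] jaw 12.6 z [-0.062  0.006 -0.998] F [0.2 0.1 0.8] gap 0.0292
[0.56152181 0.22722682 0.08176258] [-0.001   0.0001 -0.0018]
```

Emit:
play_rows(
  rows=[
    [-0.0004,0.0018,0.0035,0,255],
    [-0.0005,0.0023,0.0044,0,255],
    [-0.001,0.0046,0.0088,0,255],
    [-0.001,0.0046,0.0088,0,255],
  ],
)

```text
time: 26.0
tcp_pos: [0.5682, 0.2379, 0.2688]
ee_rot: [-0.027, 0.626, 0.779, -0.022]
ft_force: [0.5, -1.1, -3.4]
finger_gap: 0.0292
```

```bash
python3 -c "
from h import *
barcheck('wrist22')
w=load('wrist22');o,B=BF(); Q=(cloud(w)-o)@B*1000; c=w['color'].astype(int)
m=(c[...,0]>c[...,2]+50)&(Q[...,2]>20)&(Q[...,2]<80)&(abs(Q[...,1]-13)<14)&(Q[...,0]<60); print(np.polyfit(Q[m][:,0],Q[m][:,2],1),m.sum())"
```

```text
t 26.0 g [0.5569 0.2379 0.1052] bed [48.1 11.3 50.7] jaw 12.5 z [-0.069 -0.    -0.998] F [ 0.5 -1.1 -3.4] gap 0.0292
-10 [ 0.9 11.9 39.5] [[-0.4, -3.9, 38.4], [2.0, 24.7, 40.0]] 137
2 [ 7.8 11.2 39.6] [[2.1, -4.4, 38.2], [13.7, 25.0, 40.0]] 699
14 [21.1 12.5 39.6] [[14.1, -4.1, 38.3], [25.9, 24.6, 40.0]] 611
26 [32.1 11.2 39.5] [[26.1, -3.3, 38.3], [37.9, 24.3, 40.0]] 847
38 [40.6 10.8 39.5] [[38.1, -3.3, 38.4], [43.1, 24.6, 40.0]] 369
50 [60.6 12.7 39.4] [[59.1, -3.3, 38.2], [62.0, 24.7, 40.0]] 246
62 [67.3 11.4 39.4] [[62.1, -3.4, 38.1], [72.4, 24.7, 40.0]] 953
[ 0.08494993 37.6922727 ] 7288
```

View pics/wrist22.png

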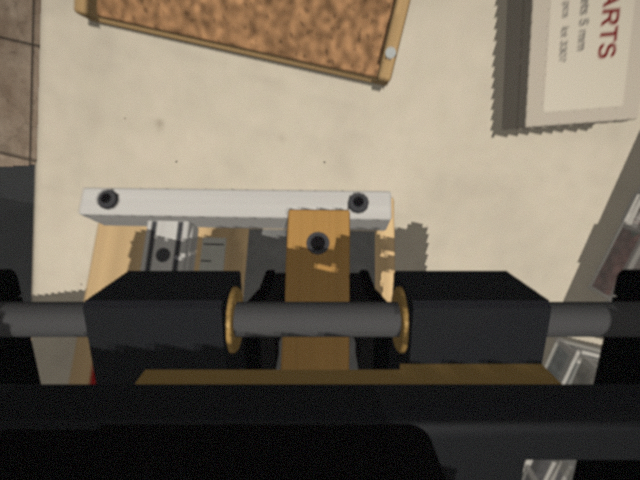

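Emit:
play_rows(
  rows=[
    [0,0.005,0.02,0,255],
    [0,0.005,0.03,0,255],
    [-0.01,0.015,0.02,8,255],
    [-0.01,0.018,0,8,255],
    [-0.012,0.018,0,8,255],
    [-0.012,0.018,0,8,255],
    [-0.012,0.018,0,8,255],
    [-0.012,0.018,0,8,255],
  ],
)

```text
time: 26.85
tcp_pos: [0.4981, 0.3595, 0.353]
ee_rot: [-0.015, 0.24, 0.97, -0.024]
ft_force: [-0.4, 0.2, -4.0]
finger_gap: 0.029
```

Emit:
play_rows(
  rows=[
    [-0.012,0.018,0,8,255],
    [-0.01,0.016,0,8,255],
    [-0.006,0.01,0,5,255],
    [0,0,0,0,255],
  ],
)

```text
time: 27.25
tcp_pos: [0.4637, 0.4115, 0.3571]
ee_rot: [-0.011, 0.045, 0.999, -0.022]
ft_force: [-0.6, 0.3, -3.4]
finger_gap: 0.0292
```

```bash
python3 -c "
from h import *
g=rep(); print((np.array([.460,.397,.03])-g).round(4))
grab('wrist','wrist23');grab('scene','scene23')
a=cv2.imread('pics/scene23.png')[190:390,200:400]; cv2.imwrite('pics/s23z.png',cv2.resize(a,(600,600),interpolation=2))"
```

```text
t 27.25 g [0.4599 0.4044 0.1933] bed [-72.5 -47.6 214.7] jaw 84.9 z [-0.024 -0.044 -0.999] F [-0.6  0.3 -3.4] gap 0.0292
[ 1.000e-04 -7.400e-03 -1.633e-01]
```

View pics/wrist23.png

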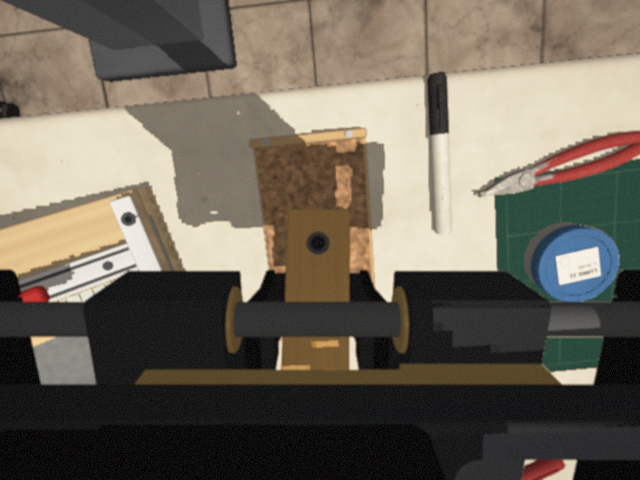

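View pics/s23z.png

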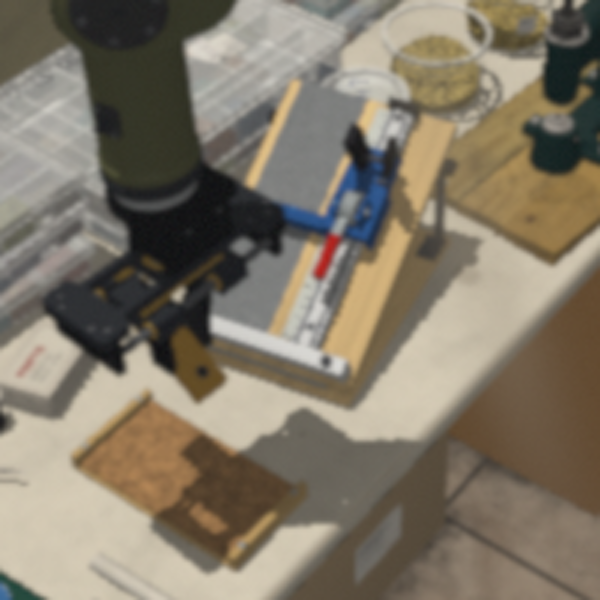

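Emit:
play_rows(
  rows=[
    [0,-0.007,-0.03,0,255],
    [0,-0.002,-0.04,0,255],
    [0,-0.002,-0.04,0,255],
    [0,0,-0.02,0,255],
    [0,0,0,0,255],
  ],
)

```text
time: 27.85
tcp_pos: [0.4704, 0.3916, 0.2271]
ee_rot: [-0.007, 0.058, 0.998, -0.022]
ft_force: [-0.9, -0.1, -4.3]
finger_gap: 0.0295
```

```bash
python3 -c "
from h import *
g=rep(); print((np.array([.460,.397,.03])-g).round(4))"
```

```text
t 27.85 g [0.4679 0.3845 0.0633] bed [-114.9  -44.1   90. ] jaw 83.4 z [-0.016 -0.044 -0.999] F [-0.9 -0.1 -4.3] gap 0.0295
[-0.0079  0.0125 -0.0333]
```

Emit:
play_rows(
  rows=[
    [-0.006,0.012,-0.006,0,255],
    [0,0,-0.006,0,255],
    [0,0,-0.005,0,255],
    [0,0,-0.005,0,255],
    [0,0,0,0,255],
  ],
  squeeze=10,
)

```text
time: 28.35
tcp_pos: [0.4669, 0.405, 0.2089]
ee_rot: [-0.003, 0.06, 0.998, -0.02]
ft_force: [-0.2, -0.7, -3.9]
finger_gap: 0.0294
```

```bash
python3 -c "
from h import *
g=rep(); print((np.array([.460,.397,.034])-g).round(4))
w=grab('wrist','wrist24'); P=cloud(w); c=w['color'].astype(int)
for v in (200,220,240,260): print(P[v,318].round(4))"
```

```text
t 28.35 g [0.4654 0.3987 0.045 ] bed [-136.2  -43.5   80.6] jaw 83.1 z [-0.009 -0.039 -0.999] F [-0.2 -0.7 -3.9] gap 0.0294
[-0.0054 -0.0017 -0.011 ]
[0.4249 0.4031 0.0075]
[0.4311 0.403  0.026 ]
[0.4396 0.4021 0.0287]
[0.4487 0.401  0.0291]
```

View pics/wrist24.png

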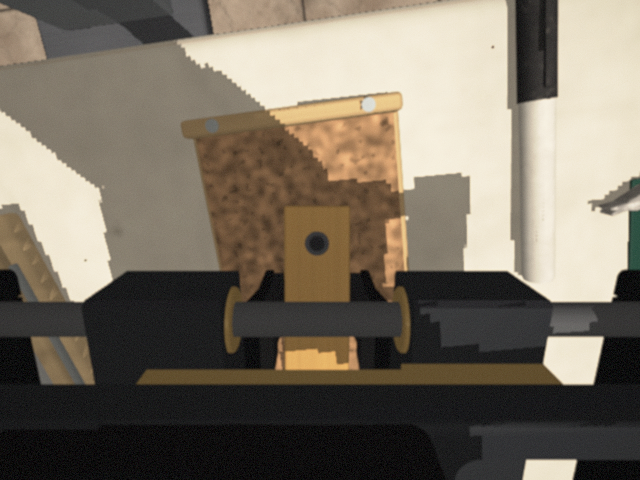

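Emit:
play_rows(
  rows=[
    [0,0,-0.004,0,255],
    [0,0,-0.004,0,255],
    [0,0,0,0,255],
  ],
  squeeze=6,
)

```text
time: 28.7
tcp_pos: [0.4674, 0.4055, 0.2019]
ee_rot: [-0.003, 0.06, 0.998, -0.018]
ft_force: [-0.5, 0.2, -2.4]
finger_gap: 0.0303
```

```bash
python3 -c "
from h import *
g=rep()
w=grab('wrist','wrist25'); P=cloud(w)
for v in (215,220,230,240,250,260): print(P[v,318].round(4),P[v,295].round(4),P[v,342].round(4))"
```

```text
t 28.7 g [0.4662 0.3995 0.0381] bed [-140.   -42.5   74.7] jaw 83.1 z [-0.007 -0.037 -0.999] F [-0.5  0.2 -2.4] gap 0.0303
[0.4286 0.4045 0.0247] [0.4275 0.3947 0.0247] [0.4298 0.4147 0.0246]
[0.431  0.4042 0.0238] [0.4299 0.3942 0.0237] [0.4322 0.4145 0.0234]
[0.4354 0.4037 0.0237] [0.4343 0.3936 0.0238] [0.4365 0.4141 0.0239]
[0.4398 0.4031 0.024 ] [0.439  0.3929 0.0231] [0.4413 0.4136 0.0229]
[0.4443 0.4026 0.0242] [0.4435 0.3923 0.0231] [0.4457 0.4131 0.0234]
[0.4489 0.4021 0.0244] [0.4481 0.3917 0.0234] [0.45   0.4127 0.0246]
```

Bar flat on the cork (top 24 mm). Release and lift.

Emit:
play_rows(
  rows=[
    [0,0,0,0,60],
    [0,0,0,0,60],
    [0,0,0,0,60],
    [0,0,0.01,0,60],
    [0,0,0.04,0,60],
    [0,0,0.05,0,60],
    [0,0,0.05,0,60],
    [0,0,0.02,0,60],
  ],
)

```text
time: 29.55
tcp_pos: [0.4666, 0.4041, 0.3795]
ee_rot: [-0.003, 0.061, 0.998, -0.019]
ft_force: [1.2, 0.8, -0.0]
finger_gap: 0.066
```

Emit:
play_rows(
  rows=[
    [0,0.02,0.02,0,60],
    [0,0.03,0,0,60],
    [0,0.03,0,0,60],
    [0,0,0,0,60],
    [0,0,0,0,60],
  ],
)

```text
time: 30.05
tcp_pos: [0.4679, 0.4849, 0.4145]
ee_rot: [0.003, 0.062, 0.998, -0.012]
ft_force: [-0.3, 0.4, 0.1]
finger_gap: 0.0668
```

```bash
python3 -c "
from h import *
g=rep()
w=grab('wrist','wrist26');s=grab('scene','scene26');grab('side','side26')
P=cloud(w)
m=((P[...,2]>.018)&(P[...,2]<.03)&(abs(P[...,0]-.475)<.075)&(abs(P[...,1]-.397)<.04)); q=P[m]; print(m.sum(),np.percentile(q,[1,50,99],axis=0).round(4))
o,B=BF(); Q=(cloud(s)-o)@B*1000; c=s['color'].astype(int)
m=(c[...,2]>c[...,0]+30)&(Q[...,2]>22)&(Q[...,2]<31)&(abs(Q[...,1]-5)<32)&(Q[...,0]>60)&(Q[...,0]<200)
print(m.sum(),np.percentile(Q[m],[3,50,97],axis=0).round(1))
m=(c[...,0]>c[...,1]+80)&(abs(Q[...,1]+75)<15)&(Q[...,2]>30)&(Q[...,0]>0)&(Q[...,0]<200)
print('red',m.sum(),np.percentile(Q[m],[5,50,95],axis=0).round(1))
a=cv2.imread('pics/scene26.png')[190:390,200:400]; cv2.imwrite('pics/s26z.png',cv2.resize(a,(600,600),interpolation=2))"
```

```text
t 30.05 g [0.4687 0.4808 0.2505] bed [-109.9  -22.6  299.4] jaw 82.8 z [ 0.005 -0.025 -1.   ] F [-0.3  0.4  0.1] gap 0.0668
2956 [[0.4252 0.38   0.0189]
 [0.4744 0.3987 0.0227]
 [0.5322 0.4171 0.0245]]
74 [[108.7 -25.9  22.9]
 [115.   -0.7  26. ]
 [123.1  23.9  30.3]]
red 46 [[ 60.4 -80.4  48.9]
 [ 77.6 -76.8  52.8]
 [ 96.6 -73.1  58.9]]
```

View pics/s26z.png

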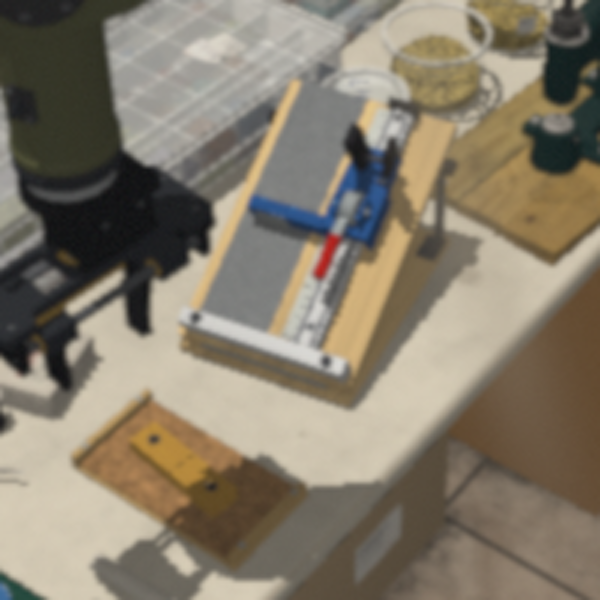

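View pics/wrist26.png

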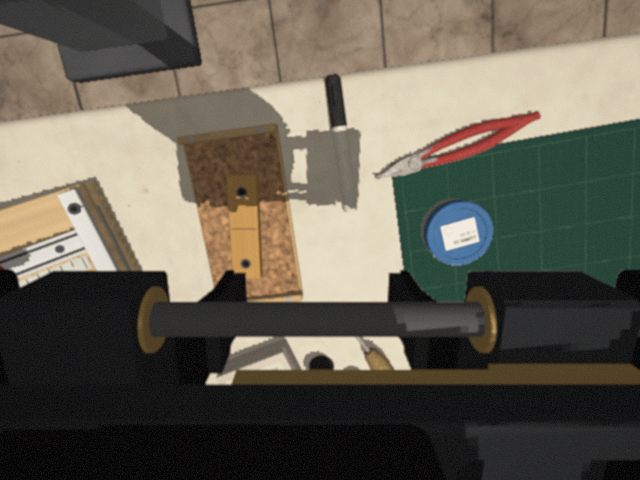

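```bash
python3 -c "
from h import *
for t,f in (('wrist2',142),('wrist20',110)):
    w=load(t);o,B=BF(); Q=(cloud(w)-o)@B*1000; c=w['color'].astype(int)
    m=(c[...,0]>c[...,1]+80)&(abs(Q[...,1]+75)<5)&(Q[...,2]>45)&(Q[...,2]<65)
    q=Q[m]; 
    for a in range(f-54,f-6,8):
        k=abs(q[:,0]-a-4)<4
        if k.sum()>10: print(t,a-f,np.median(q[k][:,2]).round(2))
"
```

```text
wrist2 -54 54.29
wrist2 -46 54.33
wrist2 -38 54.02
wrist2 -30 53.83
wrist2 -22 53.84
wrist2 -14 52.97
wrist20 -54 52.87
wrist20 -46 52.95
wrist20 -38 52.94
wrist20 -30 52.88
wrist20 -22 52.85
wrist20 -14 52.48
```

Lever is fully flat, as at the start. Handing in.

```bash
python3 -c "
from h import *
print(r.close_job())"
```

```text
the job is handed in; nothing more can be done
None
```

I set the stop to the bar, clamped it, put the bar back in its tray and handed the job in. It took about 30 s of the 72 s. No verdict was reported.

I raised the cam lever before laying the bar in the lane, so the gripper body would clear it. The rest followed your order:

- **Bar in lane:** it lay flat with its end against the fence.
- **Setting the stop:** with the trigger squeezed, I slid the stop down until it touched the bar. It then stopped moving and the force built up to a few newtons. I let the trigger go, then pressed the lever down.
- **Bar out:** I lifted it square to the bed and lowered it level onto the cork.

**Last checks:**

| Check | Measured |
|---|---|
| Bar in the lane before the stop was set | centre at bed x ≈ 54.7 mm, y ≈ 13.8 mm, within 0.3° of the lane |
| Stop face after clamping | about 109.5–110.5 mm from the fence (wrist camera) |
| Lever | flat along the handle, at least as low as at the start |
| Bar in the tray | top at about 23–24 mm, so flat on the cork; centre about 2 mm from the tray's centre |
| Robot | clear of everything |

**Disagreements and limits:**

- **Stop position:** the scene camera's noisier reading of the stop face was about 109 mm, still within the 2.5 mm limit.
- **Tool tilt:** the tool drifted up to about 4° off vertical during the moves. It had no visible effect on the bar's final position.
- **Bystanders:** the pictures showed the marker and carton undisturbed. I did not measure where any of the bystanders ended up, and did not check the oil bottle or small tub again at the end.

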